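Fish out the locking pin and lock the roller arm

TASK

The red-handled locking pin has slid into the narrow plywood channel: drag it out with the blue-handled hook, and put the hook back down on the bench. Swing the raised arm of the green roller stand down until its hole lines up with the holes in the two cheeks, then push the pin through all three, from either side, until its handle is up against the cheek. Leave the pin in there with the arm locked level, and do not disturb the glue bottle, spray can, jar or wooden block.

Things in the scene. Friction and masses are not known exactly. Their poses are not given: they have to be found in the camera images.
- channel: Plywood channel fixed to the bench, 78 wide, 83 high, 145 long. Origin on the bench at the centre of its open mouth; local +x points out of the mouth, the passage runs back along -x, closed at the far end. Inside: 48 wide, 74 high, 130 deep, floor = bench top; the 9 mm roof has a 14 mm slit along its middle through which the pin is seen. Its place and heading change.
- pin: Locking pin, 0.12 kg: square red handle 26 x 26, 40 long; steel shank 10 thick, 56 long, its last 8 tapering to 4. Origin on the axis, 20 mm from the handle's face; local +x points to the tip (at 36 mm), the handle spans x = -60 to -20 mm. It lies level on its handle, axis 13 mm above the bench, handle toward the channel's mouth, its end 12 to 32 mm inside.
- pick: Loose hook standing on the bench, 0.1 kg. Blue grip 44 long (x), 16 wide (y), 42 high, origin under its centre. A steel bar (8 wide, z = 29 to 35 mm) runs along local +x to two prongs at x = 137 to 143 mm that hang down to z = 0, each 6 wide, 16 apart (28 over both): they straddle the pin's shank and catch the handle's face, and must be raised over 26 mm to pass above the handle.
- stand: Green steel roller stand fixed to the bench; base plate 84 x 120 x 8 mm. Two cheeks 8 mm thick stand square to local x, outer faces at x = -20 and +20 mm, y = -20 to 65 mm, tops 73 mm above the bench. Origin on the bench under the arm's pivot; the arm points along local +y. Its place and heading change.
- lock (a point): Centre of the cheeks' lock holes, midway between the cheeks: 45 mm along local y from the pivot, 55 mm above the bench. The 14 mm holes run along the stand's local x. With the pin home the pin's origin is here, whichever side it comes from.
- swing (a joint): Angle of the aluminium arm above level, rad. Pivot 55 mm above the stand's origin, axis = the stand's local x. The arm is 14 thick, 28 high, with a 14 mm lock hole 45 mm from the pivot that lines up with the cheeks' holes at 0. Stiff hinge (0.25 N m): it stays where left; no stop at 0, it can go on to -0.3.
- roller (a point): Centre of the black roller at the arm's end, 140 mm from the pivot: 30 mm diameter, 36 mm long along the stand's local x; it does not spin. It can be pinched by its flat ends from above.
- glue: Yellow glue bottle, diameter 56, 150 high; origin under its centre. Leave alone.
- spray: Blue spray can, diameter 60, 150 high; origin under its centre. Leave alone.
- jar: Glass jar, diameter 64, 85 high; origin under its centre. Leave alone.
- block: Dark wooden offcut, 50 x 36 x 30 high; origin under its centre. Leave alone.
There are look-alikes about, which are no part of the job. There is more than one size of the pick; the job needs the largest.

How it is judged:
By the outcome, as a careful person would: the job done as asked, in the order asked, and still so for the second after the job is handed in, with the robot touching nothing.
It also fails if it takes over 69 s, if anything falls off the work surface, if the arm or the gripper's body presses on something with over 40 N, if the wrist force passes 120 N, or if a joint passes its speed limit or range.

ROBOT

A 6-joint arm with a two-finger parallel gripper is mounted at the origin on the work surface. World frame = base frame: x ahead of the robot, y to its left, z up, the work surface at z = 0. Lengths are in m, angles in rad, forces in N, time in s.
With the tool pointing down it reaches from about 0.375 to 0.9 m from the base axis. Payload 3.1 kg.
Tool frame: the origin (TCP) lies on the centre line of the jaws, within the pads' length; the fingertips stand bot.nose_length ahead of it and the grasp point (between the pads) lies 11 mm behind it (bot.nose_length is the distance from the TCP to the fingertips, in m); z points along the fingers, y is the line along which they close (so a half turn about z gives the same grasp; the last joint's range is limited). The gripper opens to 85 mm and grips with 20 to 120 N. Pads are 22 mm wide; open, the fingers measure 114 mm over their backs; the gripper's body (76 mm by 85 mm) begins 54 mm behind the grasp point. The pads swing forward as they close: fully open they stand 13 mm farther back than shut.
Start: joints at [-1.288, 0.527, 1.433, -0, 1.181, -0.178], TCP at [0.278, -0.56, 0.214] pointing down, gripper open.
Joint ranges: [-3.08, 3.08], [-0.75, 2.2], [0.22, 2.44], [-1.43, 4.57], [0, 2.65], [-2.85, 2.85]. Speed limits (rad/s): [2.79, 2.79, 3.14, 3.14, 3.14, 3.14].

INTERFACE

Orientations are given as [roll, pitch, yaw] about the fixed x, y, z axes, in that order (R = Rz(yaw) Ry(pitch) Rx(roll)).
In Python, from station import bot, vision gives the robot as it stands. The module is installed in compiled form; this text tells all that it offers.
- The arm moves only by the tool send_rows, never from a script. Its arguments are lists of equal length, an entry for each row: "delta_pos": the shift along the tool's x, y, z in m, a list of three; "angular": the turn, a rotation vector about the tool's x, y, z in degrees, a list of three; "claw": the finger opening in m, from 0 to 0.0854. In form: {"delta_pos": [[dx, dy, dz], ...], "angular": [[ax, ay, az], ...], "claw": [claw, ...]}. A call has 1 to 5 rows; each row shifts and turns the commanded pose from where the row before left it, along the tool's axes as they then stand; what a row does not reach is not made up. A row lasts 1/12 s, in which the tool goes at most 41.7 mm and 7.16 degrees, less where a joint would pass 70% of its speed; a pose out of reach is approached as far as the arm can. A call with a gripper value outside its range is refused whole. The fingers move at their own pace and stop on an object; "newtons" is the grip in N (left out, the last holds). Time passes only in rows, so rows that do not move let the fingers close. It gives the time, the measured TCP pose, the force, the opening and the grip force at its end, in the units of the state.
- bot.state(): the state, without advancing time (a new reading comes with each control period).
- vision.camera(name): name is "scene" or "top" or "wrist"; returns the picture (480x640x3 uint8, red, green, blue); there is no depth.
- vision.camera_model(name): a dict with "camera_matrix" (3x3 intrinsics, pixels), "R" (3x3) and "t" (3): a world point X has camera coordinates R X + t. Camera axes: x right, y down, z forward; pixel columns grow to the right and rows downward; lengths in m; the calibration is good to about 2 mm. A picture is of the moment at which its call begins: read the wrist's pose just before it. camera_model takes no time and is no camera call; for the wrist camera it gives the pose at the moment of the call.
- bot.sign_off(): hands the job in; it is judged then, once.
The state is a dict: "time": time; "q": joint angles; "dq": joint speeds; "joint_efforts": joint torques, N m; "tcp_pos": TCP position; "ee_rot": TCP orientation; "wrist_force": force on the tool from outside, world axes, zero at the start; "ft_torque": the same for the moment, N m; "opening": opening from 0.0 (shut) to 1.0 (fully open); "gripper_force": force on a finger pad.
Only numpy, scipy, OpenCV 4.12 (cv2) and the standard library are available. Lean on these libraries where they do the work, as an engineer would, in place of code of your own. Each camera call takes 0.05 s, during which the arm holds its last target. There are 200 camera calls.

## Working session

There is one attempt and no reset: what is moved stays moved. The work goes in short steps, Python scripts to look and compute and a tool call to move; the robot and the scene stay as the last step left them, time stands still between calls to the robot, and variables do not carry over. Pictures are saved under pics/ and viewed, at most 10 in all, crops included, and the job is handed in when it is done.

Besides the shell and the picture viewer there is one more tool, called by a JSON object that holds its "op" and its "data". send_rows: Moves the arm, as the interface text tells. Its arguments: {"type":"object","properties":{"delta_pos":{"type":"array"},"angular":{"type":"array"},"claw":{"type":"array"},"newtons":{"type":"number"}},"required":["delta_pos","angular","claw"]}

```bash
mkdir -p pics
python3 - <<'E'
from station import bot, vision
import cv2, numpy as np
s=bot.state(); print(s['time'],s['tcp_pos'],s['ee_rot'],s['opening'],bot.nose_length)
for n in ['scene','top']:
    im=vision.camera(n); cv2.imwrite(f'pics/{n}0.png',im[:,:,::-1]); m=vision.camera_model(n)
    print(n,np.round(np.array(m['camera_matrix']),1).tolist(),np.round(m['R'],3).tolist(),np.round(m['t'],3).tolist())
E
```

```text
0.0 [ 0.27772083 -0.559085    0.21272933] [-3.13949424e+00 -3.95050001e-04  4.60739688e-01] 0.9956986287394356 0.008
scene [[604.8, 0.0, 323.2], [0.0, 604.8, 242.1], [0.0, 0.0, 1.0]] [[-0.876, 0.481, -0.02], [0.309, 0.531, -0.789], [-0.369, -0.698, -0.614]] [0.486, -0.141, 1.477]
top [[565.8, 0.0, 311.7], [0.0, 565.8, 232.4], [0.0, 0.0, 1.0]] [[0.018, -1.0, -0.002], [-0.996, -0.018, -0.088], [0.088, 0.003, -0.996]] [0.019, 0.549, 1.132]
```

View pics/top0.png

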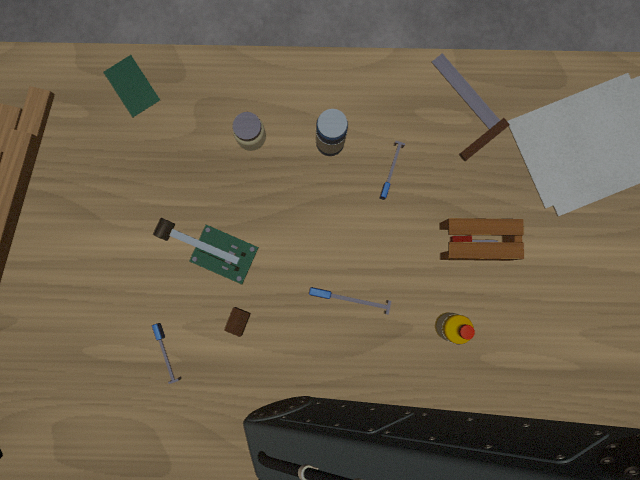

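View pics/scene0.png

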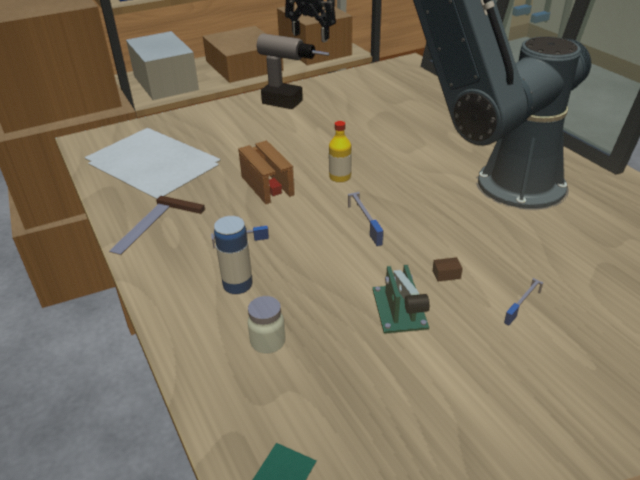

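The top view shows three blue-handled hooks: A with grip (385,190) and prongs (400,145), B with grip (320,293) and prongs (388,307), and C with grip (157,330) and prongs (175,380). B looks longest. The channel is at (445–523, 240), mouth to the left, with the red handle at (460,240). The stand is at (225,255), its arm toward the roller at (165,230). I'll measure these next.

```bash
cat > h.py <<'E'
from station import bot, vision
import cv2, numpy as np
from scipy.spatial.transform import Rotation as Ro
def model(n):
    m=vision.camera_model(n); return np.array(m['camera_matrix']),np.array(m['R']),np.array(m['t'])
def ray(m,p):
    K,R,t=m; d=R.T@np.linalg.solve(K,[p[0],p[1],1.]); return -R.T@t,d
def plane(m,p,z):
    c,d=ray(m,p); return c+d*(z-c[2])/d[2]
def tri(*mp):
    A=np.zeros((3,3));b=np.zeros(3)
    for m,p in mp:
        c,d=ray(m,p); d=d/np.linalg.norm(d); P=np.eye(3)-np.outer(d,d); A+=P;b+=P@c
    return np.linalg.solve(A,b)
def proj(m,X):
    K,R,t=m; x=K@(R@np.asarray(X,float)+t); return x[:2]/x[2]
def blobs(im,lo,hi,amin=20):
    h=cv2.cvtColor(im,cv2.COLOR_RGB2HSV); k=cv2.inRange(h,np.array(lo),np.array(hi))
    cs,_=cv2.findContours(k,cv2.RETR_EXTERNAL,cv2.CHAIN_APPROX_NONE)
    return [(cv2.minAreaRect(c),cv2.contourArea(c),c) for c in cs if cv2.contourArea(c)>amin]
def delta(pos,rpy):
    "shift and rotation vector (deg) in present tool axes to reach a target"
    s=bot.state(); R=Ro.from_euler('xyz',s['ee_rot']); T=Ro.from_euler('xyz',rpy)
    return R.inv().apply(np.array(pos)-s['tcp_pos']),np.degrees((R.inv()*T).as_rotvec())
E
python3 - <<'E'
from h import *
np.set_printoptions(precision=4,suppress=True)
im=cv2.imread('pics/top0.png')[:,:,::-1].copy(); m=model('top')
for nm,lo,hi,z in [('blue',(100,120,60),(125,255,255),.042),('green',(65,80,30),(95,255,160),.008),('red',(0,180,60),(6,255,255),.026),('red2',(174,180,60),(180,255,255),.026),('yellow',(22,180,100),(32,255,255),.1),('ply',(5,110,60),(16,220,170),.083)]:
    for r,a,c in blobs(im,lo,hi,60 if nm!='red' else 15):
        if 90<r[0][1]<400: print(nm,np.round(r[0],1),np.round(r[1],1),round(r[2]),a,'->',plane(m,r[0],z), [plane(m,p,z)[:2].round(4).tolist() for p in cv2.boxPoints(r)])
def crop(x0,y0,x1,y1,w,h): return cv2.resize(im[y0:y1,x0:x1],(w,h),interpolation=cv2.INTER_CUBIC)
o=np.vstack([np.hstack([crop(300,270,400,330,400,240),crop(365,130,465,205,400,240)]),np.hstack([crop(145,205,265,295,400,300),crop(430,205,530,280,400,300)])])
cv2.imwrite('pics/crop0.png',o[:,:,::-1])
E
```

```text
blue [156.7 331.6] [15.5  5.4] 72 65.0 -> [0.3444 0.333  0.042 ] [[0.3569, 0.3434], [0.3604, 0.3334], [0.3318, 0.3225], [0.3283, 0.3325]]
blue [319.9 292.7] [21.2  7.4] 12 131.0 -> [0.427  0.0109 0.042 ] [[0.4239, 0.0331], [0.4383, 0.0303], [0.4302, -0.0113], [0.4158, -0.0084]]
blue [385.2 189.4] [ 5.5 15.2] 16 66.5 -> [ 0.6375 -0.1178  0.042 ] [[0.6239, -0.1083], [0.654, -0.1166], [0.6511, -0.1273], [0.621, -0.119]]
green [223.5 253.9] [56.9 40.3] 24 1716.0 -> [0.5024 0.2108 0.008 ] [[0.4866, 0.2808], [0.5638, 0.25], [0.5181, 0.1407], [0.4416, 0.172]]
red [466.5 331.5] [13. 13.] 90 135.5 -> [ 0.3547 -0.2851  0.026 ] [[0.3673, -0.2721], [0.3678, -0.2983], [0.342, -0.2981], [0.3415, -0.272]]
red [461.5 238.5] [ 5. 19.] 90 90.0 -> [ 0.5419 -0.276   0.026 ] [[0.5466, -0.2567], [0.5473, -0.2954], [0.5371, -0.2953], [0.5364, -0.2566]]
yellow [457.6 328.8] [26.2 28.2] 16 403.0 -> [ 0.3653 -0.2484  0.1   ] [[0.3463, -0.2174], [0.397, -0.232], [0.3844, -0.2795], [0.3338, -0.2646]]
ply [236.1 321.6] [17.4 25.2] 21 349.5 -> [0.3698 0.1707 0.083 ] [[0.3529, 0.1943], [0.3979, 0.1787], [0.3868, 0.1471], [0.3419, 0.1627]]
ply [484.  238.5] [41. 78.] 90 2333.0 -> [ 0.538  -0.3046  0.083 ] [[0.5766, -0.2292], [0.5793, -0.3806], [0.4997, -0.3795], [0.4969, -0.229]]
ply [484.6 138.4] [ 9.9 56.1] 51 417.0 -> [ 0.7355 -0.3074  0.083 ] [[0.7067, -0.2585], [0.7796, -0.3445], [0.7645, -0.3566], [0.6917, -0.2706]]
ply [  7.2 160.3] [ 44.8 157.1] 16 2899.0 -> [0.6748 0.6296 0.083 ] [[0.5366, 0.7044], [0.8396, 0.6403], [0.8161, 0.5531], [0.5142, 0.6191]]
```

View pics/crop0.png

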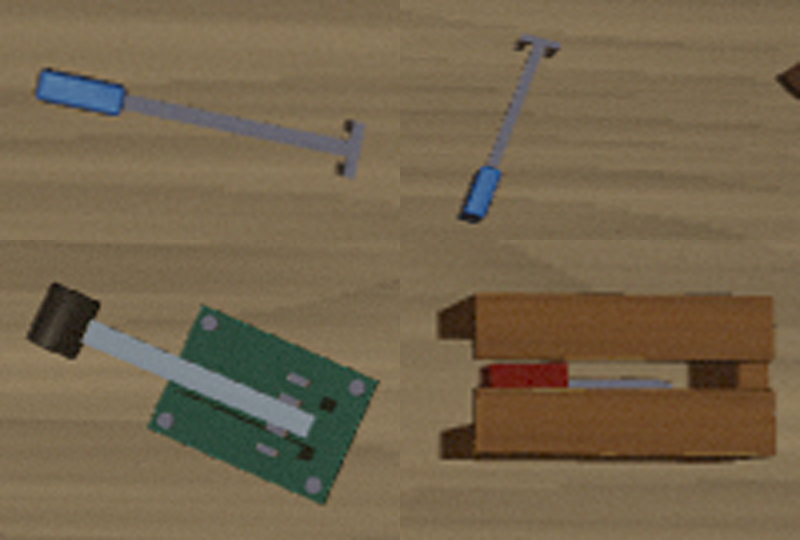

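The enlarged crop confirms hook B, upper left. Its grip measures about 43 x 16 mm, against about 30 x 11 mm for A and C, so B is the largest and fits the description. The pin lies in the channel with its handle toward the left-hand mouth. The stand's arm points up and left.

Run:
```python
from h import *
np.set_printoptions(precision=4,suppress=True)
m=model('top')
g=plane(m,(319.9,292.7),.042); p=plane(m,(388.5,307.3),.035)
v=p-g; print('grip',g,'prong',p,'len',np.hypot(*v[:2]),'head',np.degrees(np.arctan2(v[1],v[0])))
yaw=np.arctan2(-v[1],-v[0])
s=bot.state()
print('yaw',yaw,delta([g[0],g[1],.16],[s['ee_rot'][0],s['ee_rot'][1],s['ee_rot'][2]]),delta([g[0],g[1],.16],[np.pi,0,yaw]))
for q in [(448.7,219),(448.7,260)]: print('mouth',plane(m,q,.083))
for q in [(448.7+75,219),(523.7,259.5)]: print('end',plane(m,q,.083))
print('handle end,face',plane(m,(452,238.7),.026),plane(m,(471.5,238.7),.026),'tip',plane(m,(497.5,239),.018))
print('block',plane(m,(236,321),.03),'pivottail',plane(m,(239,260.5),.06),'roller',plane(m,(164,229),.12))
```

```text
grip [0.427  0.0108 0.042 ] prong [ 0.4004 -0.127   0.035 ] len 0.14036592165160194 head -100.94178832010574
yaw 1.379826094552792 (array([ 0.3871, -0.444 ,  0.0538]), array([0., 0., 0.])) (array([ 0.3871, -0.444 ,  0.0538]), array([ -0.095 ,  -0.0679, -52.6564]))
mouth [ 0.5747 -0.2364  0.083 ]
mouth [ 0.4951 -0.2362  0.083 ]
end [ 0.5774 -0.382   0.083 ]
end [ 0.4987 -0.3808  0.083 ]
handle end,face [ 0.5411 -0.2567  0.026 ] [ 0.5418 -0.2964  0.026 ] tip [ 0.5428 -0.3519  0.018 ]
block [0.3672 0.178  0.03  ] pivottail [0.4875 0.1716 0.06  ] roller [0.5418 0.3062 0.12  ]
```

{"op": "send_rows", "data": {"delta_pos": [[0.0242,-0.0278,0.0034],[0.0242,-0.0278,0.0034],[0.0242,-0.0278,0.0034],[0.0242,-0.0278,0.0034],[0.0242,-0.0278,0.0034]], "angular": [[0,0,0],[0,0,0],[0,0,0],[0,0,0],[0,0,0]], "claw": [0.085,0.085,0.085,0.085,0.085]}}

```text
time: 0.52
tcp_pos: [0.3244, -0.3795, 0.1962]
ee_rot: [-3.141, -0.0, 0.46]
wrist_force: [0.7, -0.4, -0.1]
opening: 0.997
gripper_force: 0.0
```

{"op": "send_rows", "data": {"delta_pos": [[0.0242,-0.0278,0.0034],[0.0242,-0.0278,0.0034],[0.0242,-0.0278,0.0034],[0.0242,-0.0278,0.0034],[0.0242,-0.0278,0.0034]], "angular": [[0,0,0],[0,0,0],[0,0,0],[0,0,0],[0,0,0]], "claw": [0.085,0.085,0.085,0.085,0.085]}}

```text
time: 0.93
tcp_pos: [0.371, -0.2014, 0.1795]
ee_rot: [-3.141, 0.0, 0.46]
wrist_force: [0.2, 0.8, -0.4]
opening: 0.992
gripper_force: 0.0
```

{"op": "send_rows", "data": {"delta_pos": [[0.0242,-0.0278,0.0034],[0.0242,-0.0278,0.0034],[0.0242,-0.0278,0.0034],[0.0242,-0.0278,0.0034],[0.0242,-0.0278,0.0034]], "angular": [[0,0,0],[0,0,0],[0,0,0],[0,0,0],[0,0,0]], "claw": [0.085,0.085,0.085,0.085,0.085]}}

```text
time: 1.35
tcp_pos: [0.4176, -0.023, 0.1625]
ee_rot: [-3.141, 0.0, 0.461]
wrist_force: [0.3, -0.8, -0.4]
opening: 0.998
gripper_force: 0.0
```

{"op": "send_rows", "data": {"delta_pos": [[0.0242,-0.0278,0.0034],[0,0,0],[0,0,0],[0,0,0],[0,0,0]], "angular": [[0,0,0],[0,0,-6.6],[0,0,-6.6],[0,0,-6.6],[0,0,-6.6]], "claw": [0.085,0.085,0.085,0.085,0.085]}}

```text
time: 1.77
tcp_pos: [0.4268, 0.0115, 0.1591]
ee_rot: [-3.141, 0.0, 0.929]
wrist_force: [0.5, -0.7, 0.8]
opening: 0.994
gripper_force: 0.0
```

{"op": "send_rows", "data": {"delta_pos": [[0,0,0],[0,0,0],[0,0,0],[0,0,0],[0,0,0]], "angular": [[0,0,-6.6],[0,0,-6.6],[0,0,-6.6],[0,0,-6.6],[0,0,0]], "claw": [0.085,0.085,0.085,0.085,0.085]}}

```text
time: 2.18
tcp_pos: [0.4267, 0.0109, 0.1591]
ee_rot: [-3.141, -0.0, 1.384]
wrist_force: [-0.2, -0.4, 0.3]
opening: 0.995
gripper_force: 0.0
```

Run:
```python
from h import *
np.set_printoptions(precision=4,suppress=True)
s=bot.state(); m=model('wrist'); im=vision.camera('wrist'); cv2.imwrite('pics/w1.png',im[:,:,::-1])
print(s['time'],s['tcp_pos'],s['ee_rot'],s['q'])
for r,a,c in blobs(im,(100,120,60),(125,255,255),200): print(r,plane(m,r[0],.042))
print(proj(m,[.427,.0108,.042]),delta([.427,.0108,.015],[np.pi,0,1.38]))
```

```text
2.1833 [0.4267 0.0109 0.1591] [-3.141  -0.      1.3842] [-0.2376  0.3571  1.9694  0.      0.8157 -0.0511]
((623.92578125, 332.7425842285156), (31.44317626953125, 13.23399543762207), 5.710592269897461) [ 0.6283 -0.1109  0.042 ]
((323.4999694824219, 222.49998474121094), (20.999996185302734, 60.99999237060547), 0.0) [0.4282 0.011  0.042 ]
[321.7746 223.1272] (array([-0.    ,  0.0003,  0.1442]), array([-0.0254, -0.0024,  0.0027]))
```

{"op": "send_rows", "data": {"delta_pos": [[0,0,0.036],[0,0,0.036],[0,0,0.036],[0,0,0.026],[0,0,0.01]], "angular": [[0,0,0],[0,0,0],[0,0,0],[0,0,0],[0,0,0]], "claw": [0.085,0.085,0.085,0.085,0.085]}}

```text
time: 2.65
tcp_pos: [0.4252, 0.0111, 0.0123]
ee_rot: [-3.136, -0.0, 1.379]
wrist_force: [0.1, -1.1, -0.0]
opening: 0.997
gripper_force: 0.0
```

{"op": "send_rows", "data": {"delta_pos": [[0,0,0],[0,0,0],[0,0,0],[0,0,0],[0,0,0]], "angular": [[0,0,0],[0,0,0],[0,0,0],[0,0,0],[0,0,0]], "claw": [0.01,0.01,0.01,0.01,0.01], "newtons": 60}}

```text
time: 3.07
tcp_pos: [0.4278, 0.0107, 0.0164]
ee_rot: [3.139, 0.0, 1.382]
wrist_force: [0.2, 0.3, -0.1]
opening: 0.294
gripper_force: 0.0
```

{"op": "send_rows", "data": {"delta_pos": [[0,0,0],[0,0,0],[0,0,0],[0,0,0],[0,0,0]], "angular": [[0,0,0],[0,0,0],[0,0,0],[0,0,0],[0,0,0]], "claw": [0.01,0.01,0.01,0.01,0.01]}}

```text
time: 3.48
tcp_pos: [0.4277, 0.0106, 0.0165]
ee_rot: [3.139, 0.0, 1.382]
wrist_force: [-0.1, 0.6, 6.4]
opening: 0.166
gripper_force: 58.8
```

{"op": "send_rows", "data": {"delta_pos": [[0,0,-0.012],[0,0,-0.022],[0,0,0],[0,0,0],[0,0,0]], "angular": [[0,0,0],[0,0,0],[0,0,-6],[0,0,-6],[0,0,0]], "claw": [0.01,0.01,0.01,0.01,0.01]}}

```text
time: 3.9
tcp_pos: [0.4275, 0.0107, 0.0503]
ee_rot: [3.139, 0.001, 1.593]
wrist_force: [0.3, 0.3, -0.7]
opening: 0.167
gripper_force: 59.0
```

Run:
```python
from h import *
np.set_printoptions(precision=4,suppress=True)
s=bot.state(); m=model('wrist'); im=vision.camera('wrist')
top=vision.camera('top'); mt=model('top'); cv2.imwrite('pics/t2.png',top[:,:,::-1])
print(s['time'],s['tcp_pos'],s['ee_rot'],s['wrist_force'])
a=cv2.resize(top[225:345,260:400],(560,480),interpolation=cv2.INTER_CUBIC)
cv2.imwrite('pics/c2.png',np.hstack([a,cv2.resize(im,(240,480))])[:,:,::-1]) if 0 else cv2.imwrite('pics/c2.png',np.vstack([cv2.resize(a,(560,300)),cv2.resize(im,(400,300)) if 0 else cv2.resize(im[:, :],(560,300))])[:,:,::-1])
for y in (-.06,): print('to',delta([.5370,y,s['tcp_pos'][2]],[np.pi,0,1.592]))
```

```text
3.9 [0.4275 0.0107 0.0503] [3.1395 0.0006 1.5934] [ 0.2954  0.3153 -0.6882]
to (array([-0.0728,  0.1087, -0.0005]), array([ 0.0401,  0.0082, -0.1775]))
```

View pics/c2.png

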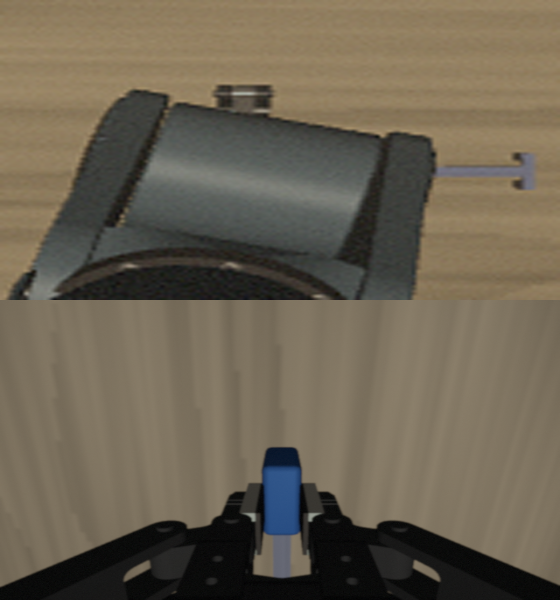

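The hook is held level between the pads, its bar straight ahead along -y, with the prong bar at about px (391,293) in the top view. Next I'll check the shank's lateral position through the slit.

Run:
```python
from h import *
np.set_printoptions(precision=4,suppress=True)
m=model('top'); im=cv2.imread('pics/top0.png')[:,:,::-1]; t2=cv2.imread('pics/t2.png')[:,:,::-1]
print('prong',plane(m,(391.25,293.4),.069), 'cam',-m[1].T@m[2])
print(t2[286:302,388:394].mean(1).astype(int).tolist())
for a,b in [(455,468),(474,482),(484,492),(503,513)]:
    print(a); print([(r,*im[r,a:b].mean(0).astype(int).tolist()) for r in range(231,248)])
for z in (.026,.018): print(z,[plane(m,(480,r),z)[0].round(4) for r in (234,236,238,240,242,244)], 'roof',[plane(m,(480,r),.083)[0].round(4) for r in (235,243)])
```

```text
prong [ 0.4287 -0.1276  0.069 ] cam [0.4473 0.0255 1.1761]
[[105, 95, 85], [98, 93, 92], [96, 90, 89], [111, 103, 96], [120, 109, 101], [111, 105, 104], [114, 112, 121], [116, 113, 121], [113, 110, 118], [116, 111, 114], [123, 112, 102], [97, 91, 88], [94, 88, 87], [95, 89, 88], [111, 103, 97], [147, 127, 95]]
455
[(231, 105, 72, 39), (232, 107, 71, 39), (233, 106, 71, 37), (234, 93, 61, 31), (235, 94, 81, 62), (236, 104, 26, 18), (237, 101, 27, 19), (238, 102, 28, 20), (239, 102, 27, 14), (240, 102, 27, 16), (241, 103, 33, 20), (242, 109, 82, 46), (243, 102, 69, 37), (244, 111, 75, 41), (245, 112, 75, 41), (246, 111, 75, 42), (247, 111, 74, 41)]
474
[(231, 104, 71, 38), (232, 106, 71, 38), (233, 107, 71, 39), (234, 115, 82, 44), (235, 104, 87, 65), (236, 128, 111, 84), (237, 128, 110, 83), (238, 130, 112, 83), (239, 108, 90, 68), (240, 100, 101, 110), (241, 103, 102, 113), (242, 108, 79, 50), (243, 102, 68, 35), (244, 107, 72, 39), (245, 111, 74, 41), (246, 110, 75, 40), (247, 111, 75, 39)]
484
[(231, 106, 70, 39), (232, 107, 71, 39), (233, 106, 71, 38), (234, 113, 83, 43), (235, 10
[... 240 characters left out ...]
247, 110, 73, 40)]
503
[(231, 108, 73, 41), (232, 106, 73, 42), (233, 107, 73, 41), (234, 105, 71, 39), (235, 43, 29, 19), (236, 57, 38, 21), (237, 56, 35, 21), (238, 57, 36, 19), (239, 57, 36, 18), (240, 58, 37, 21), (241, 55, 33, 16), (242, 84, 55, 30), (243, 104, 69, 37), (244, 103, 70, 38), (245, 107, 73, 40), (246, 108, 73, 40), (247, 111, 75, 39)]
0.026 [np.float64(0.5518), np.float64(0.5477), np.float64(0.5436), np.float64(0.5395), np.float64(0.5354), np.float64(0.5313)] roof [np.float64(0.5446), np.float64(0.5291)]
0.018 [np.float64(0.5525), np.float64(0.5484), np.float64(0.5442), np.float64(0.5401), np.float64(0.536), np.float64(0.5319)] roof [np.float64(0.5446), np.float64(0.5291)]
```

Run:
```python
from h import *
np.set_printoptions(precision=4,suppress=True)
m=model('scene'); im=cv2.imread('pics/scene0.png')[:,:,::-1].copy()
c0=-m[1].T@m[2]; print(c0)
h=cv2.cvtColor(im,cv2.COLOR_RGB2HSV); sub=h[170:200,255:300]
k=((sub[...,0]<6)|(sub[...,0]>172))&(sub[...,1]>150)&(sub[...,2]>50)
v=im[170:200,255:300,0]
for r in range(6,28): print(170+r,''.join(f'{v[r,c]:4d}' if k[r,c] else '   .' for c in range(4,40)))
print([proj(m,[x,-.2567,z]).round(1).tolist() for x in (.523,.549) for z in (0,.026)])
print('channel',[proj(m,[x,-.2363,z]).round(1).tolist() for x in (.511,.559) for z in (0,.074)])
cv2.imwrite('pics/c3.png',cv2.resize(im[130:210,220:310],(720,600),interpolation=cv2.INTER_CUBIC)[:,:,::-1])
```

```text
[1.0148 0.8715 0.8044]
176    .   .   .   .   .   .   .   .   .   .   .   .   .   .   .   .   .   .   .   .   .   .   .   .   .   .   .   .   .   .   .   .   .   .   .   .
177    .   .   .   .   .   .   .   .   .   .   .   .   .   .   .   .   .   .   .   .   .   .   .   .   .   .   .   .   .   .   .   .   .   .   .   .
178    .   .   .   .   .   .   .   .   .   .   .   .   .   . 114   .   .   .   .   .   .   .   .   .   .   .   .   .   .   .   .   .   .   .   .   .
179    .   .   .   .   .   .   .   .   .   .   .   . 131 128 127 124 112   .   .   .   .   .   .   .   .   .   .   .   .   .   .   .   .   .   .   .
180    .   .   .   .   .   .   .   .   .   . 118 128 127 128 127 126 123 112   .   .   .   .   .   .   .   .   .   .   .   .   .   .   .   .   .   .
181    .   .   .   .   .   .   .   .   .   .   . 126 128 128 128 127 126 123   .   .   .   .   .   .   .   .   .   .   .   .   .   .   .   .   .   .
182    .   .   .   .   .   .   .   .   .   .   . 127 127 128 127 129 129 127 124 111   .   .   .   .   .   .   .   .   .   .   .   .   .   .   .   .
183    .   .   .   .   .   .   .  
[... 1638 characters left out ...]
  .   .   .   .   .   .   .  95  98   .   .   .   .   .   .   .   .   .   .   .   .   .   .   .   .   .   .   .   .
195    .   .   .   .   .   .   .   .   .   .   .   .   .   .   .   .   .   .   .   .   .   .   .   .   .   .   .   .   .   .   .   .   .   .   .   .
196    .   .   .   .   .   .   .   .   .   .   .   .   .   .   .   .   .   .   .   .   .   .   .   .   .   .   .   .   .   .   .   .   .   .   .   .
197    .   .   .   .   .   .   .   .   .   .   .   .   .   .   .   .   .   .   .   .   .   .   .   .   .   .   .   .   .   .   .   .   .   .   .   .
[[283.5, 194.1], [282.9, 185.0], [273.8, 197.2], [273.0, 188.0]]
channel [[291.7, 196.8], [290.1, 170.2], [273.6, 202.5], [271.3, 175.8]]
```

View pics/c3.png

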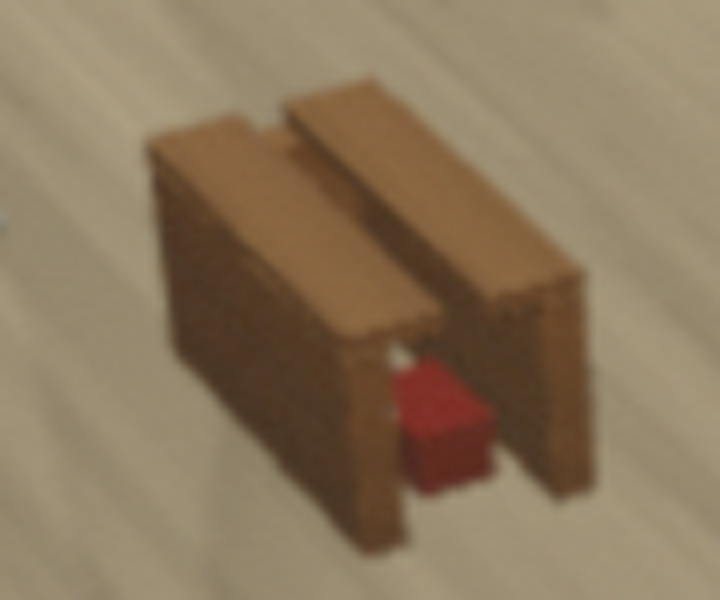

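The crop shows the red handle inside the mouth, its end face at about px (278,190) and its lateral position uncertain by several mm. I'll take one close wrist look through the slit before inserting the hook.

Run:
```python
from h import *
np.set_printoptions(precision=4,suppress=True)
s=bot.state(); m=model('wrist'); R=Ro.from_euler('xyz',s['ee_rot']).as_matrix()
c=-m[1].T@m[2]; print('cam in tool',R.T@(c-s['tcp_pos']),'axis in tool',R.T@m[1].T@[0,0,1],m[0][0,0],m[0][:2,2])
print(delta([.537,-.365,.15],[np.pi,0,s['ee_rot'][2]]))
```

```text
cam in tool [ 0.0706  0.0002 -0.1607] axis in tool [-0.2815 -0.0005  0.9596] 424.3938714500492 [321.7123 238.5888]
(array([-0.3778,  0.1032, -0.1002]), array([0.0401, 0.0081, 0.    ]))
```

{"op": "send_rows", "data": {"delta_pos": [[0,0,-0.034],[0,0.01,-0.034],[-0.01,0.015,-0.032],[-0.03,0.016,0],[-0.034,0.016,0]], "angular": [[0,0,0],[0,0,0],[0,0,0],[0,0,0],[0,0,0]], "claw": [0.01,0.01,0.01,0.01,0.01]}}

```text
time: 4.42
tcp_pos: [0.4869, -0.0618, 0.1515]
ee_rot: [3.137, 0.001, 1.593]
wrist_force: [1.4, 0.2, -1.3]
opening: 0.163
gripper_force: 59.0
```

{"op": "send_rows", "data": {"delta_pos": [[-0.035,0.016,0],[-0.035,0.016,0],[-0.035,0.014,0],[-0.037,0,0],[-0.037,0,0]], "angular": [[0,0,0],[0,0,0],[0,0,0],[0,0,0],[0,0,0]], "claw": [0.01,0.01,0.01,0.01,0.01]}}

```text
time: 4.83
tcp_pos: [0.5354, -0.2415, 0.1488]
ee_rot: [-3.141, -0.001, 1.59]
wrist_force: [0.0, 1.5, -0.9]
opening: 0.162
gripper_force: 59.0
```

{"op": "send_rows", "data": {"delta_pos": [[-0.037,0,0],[-0.036,0,0],[-0.017,0,0],[0,0,0],[0,0,0]], "angular": [[0,0,0],[0,0,0],[0,0,0],[0,0,0],[0,0,0]], "claw": [0.01,0.01,0.01,0.01,0.01]}}

```text
time: 5.25
tcp_pos: [0.5363, -0.33, 0.1485]
ee_rot: [-3.14, -0.002, 1.588]
wrist_force: [0.2, 0.6, -2.0]
opening: 0.16
gripper_force: 59.0
```

Run:
```python
from h import *
np.set_printoptions(precision=4,suppress=True)
s=bot.state(); m=model('wrist'); im=vision.camera('wrist'); cv2.imwrite('pics/w4.png',im[:,:,::-1])
print(s['time'],s['tcp_pos'],s['ee_rot'])
h=cv2.cvtColor(im,cv2.COLOR_RGB2HSV); k=(((h[...,0]<6)|(h[...,0]>172))&(h[...,1]>150)&(h[...,2]>50)).astype(np.uint8)
for c in cv2.findContours(k,0,2)[0]:
    if cv2.contourArea(c)>60: print(cv2.minAreaRect(c),[plane(m,p,.026)[:2].round(4).tolist() for p in cv2.boxPoints(cv2.minAreaRect(c))])
```

```text
5.25 [ 0.5363 -0.33    0.1485] [-3.1403 -0.002   1.5884]
((329.5, 144.5), (59.0, 25.0), 90.0) [[0.5319, -0.2598], [0.548, -0.2595], [0.5491, -0.2972], [0.5325, -0.2975]]
```

View pics/w4.png

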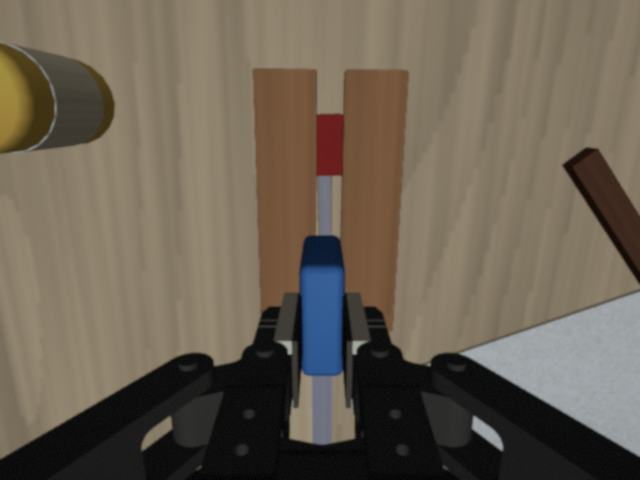

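The wrist view shows the slit from above, with the red handle at (330,145) and the shank at columns 318–332, rows 176–235. The hook grip is at (322,305).

Run:
```python
from h import *
np.set_printoptions(precision=4,suppress=True)
m=model('wrist'); im=cv2.imread('pics/w4.png')[:,:,::-1]
for r0,r1 in [(182,190),(200,208),(222,230)]:
    print(r0,[(c,*im[r0:r1,c].mean(0).astype(int).tolist()) for c in range(313,346,1)])
for r,c in [(186,325),(226,325),(175,325)]: print(r,plane(m,(c,r),.013),plane(m,(c,r),.018),'dx/px',plane(m,(c+1,r),.018)[0]-plane(m,(c,r),.018)[0])
for r,c in [(71,253),(71,408),(300,262),(300,396),(71,317),(71,344)]: print('roof',(c,r),plane(m,(c,r),.083))
```

```text
182 [(313, 111, 82, 57), (314, 111, 82, 57), (315, 113, 88, 65), (316, 113, 96, 78), (317, 110, 100, 89), (318, 109, 105, 101), (319, 110, 110, 114), (320, 110, 112, 122), (321, 110, 113, 125), (322, 111, 113, 126), (323, 112, 115, 127), (324, 114, 116, 129), (325, 114, 117, 130), (326, 113, 116, 129), (327, 112, 114, 126), (328, 111, 114, 124), (329, 112, 113, 118), (330, 111, 109, 106), (331, 116, 109, 97), (332, 132, 121, 103), (333, 141, 130, 109), (334, 144, 132, 111), (335, 144, 131, 110), (336, 143, 131, 110), (337, 142, 130, 109), (338, 141, 129, 109), (339, 139, 127, 107), (340, 131, 119, 99), (341, 114, 99, 80), (342, 103, 81, 60), (343, 106, 78, 54), (344, 110, 80, 56), (345, 112, 82, 57)]
200 [(313, 111, 81, 57), (314, 111, 83, 58), (315, 116, 94, 72), (316, 125, 110, 91), (317, 120, 110, 95), (318, 111, 106, 99), (319, 109, 109, 110), (320, 110, 111, 120), (321, 110, 112, 124), (322, 111, 113, 125), (323, 112, 114, 127), (324, 113, 116, 128), (325, 114, 117, 129), (326, 114, 116, 129), (327, 112, 115, 127), (328, 112, 114, 125), (329, 112, 114, 120), (330, 112, 111, 109)
[... 832 characters left out ...]
42, 131, 109), (337, 141, 130, 108), (338, 140, 128, 107), (339, 132, 120, 100), (340, 115, 101, 82), (341, 102, 81, 60), (342, 104, 77, 54), (343, 109, 80, 56), (344, 111, 81, 57), (345, 112, 82, 57)]
186 [ 0.5379 -0.3061  0.013 ] [ 0.5379 -0.3053  0.018 ] dx/px 0.0006900319841808278
226 [ 0.5386 -0.3351  0.013 ] [ 0.5385 -0.3338  0.018 ] dx/px 0.0007087611243897785
175 [ 0.5378 -0.2984  0.013 ] [ 0.5377 -0.2977  0.018 ] dx/px 0.000685053750313358
roof (253, 71) [ 0.5002 -0.238   0.083 ]
roof (408, 71) [ 0.5774 -0.2365  0.083 ]
roof (262, 300) [ 0.5023 -0.3621  0.083 ]
roof (396, 300) [ 0.58   -0.3604  0.083 ]
roof (317, 71) [ 0.5321 -0.2374  0.083 ]
roof (344, 71) [ 0.5455 -0.2371  0.083 ]
```

{"op": "send_rows", "data": {"delta_pos": [[0.02,0,0],[0.034,0,0],[0.036,0,0],[0.036,0,0],[0.036,0,0]], "angular": [[0,0,-0.7],[0,0,0],[0,0,0],[0,0,0],[0,0,0]], "claw": [0.01,0.01,0.01,0.01,0.01]}}

```text
time: 5.72
tcp_pos: [0.5307, -0.1641, 0.1492]
ee_rot: [-3.14, -0.002, 1.605]
wrist_force: [0.4, 0.9, -1.2]
opening: 0.163
gripper_force: 59.0
```

{"op": "send_rows", "data": {"delta_pos": [[0.036,0.0012,0],[0.036,0.0012,0],[0.034,0,0],[0,0,0],[0,0,0]], "angular": [[0,0,0],[0,0,0],[0,0,0],[0,0,0],[0,0,0]], "claw": [0.01,0.01,0.01,0.01,0.01]}}

```text
time: 6.13
tcp_pos: [0.5293, -0.0581, 0.1494]
ee_rot: [-3.14, -0.001, 1.609]
wrist_force: [-0.2, -0.3, -1.1]
opening: 0.164
gripper_force: 59.0
```

Run:
```python
from h import *
np.set_printoptions(precision=4,suppress=True)
s=bot.state(); print(s['time'],s['tcp_pos'],s['ee_rot'])
d,a=delta([.5308,-.07,.0485],[np.pi,0,1.60]); print(d,a)
```

```text
6.1333 [ 0.5293 -0.0581  0.1494] [-3.1398 -0.0009  1.6095]
[-0.0121  0.0012  0.1009] [-0.1003 -0.0504  0.5415]
```

{"op": "send_rows", "data": {"delta_pos": [[0,0.0012,0.03],[0,0,0.036],[0,0,0.035],[0,0,0],[0,0,0]], "angular": [[0,0,0.5],[0,0,0],[0,0,0],[0,0,0],[0,0,0]], "claw": [0.01,0.01,0.01,0.01,0.01]}}

```text
time: 6.55
tcp_pos: [0.5303, -0.0618, 0.0468]
ee_rot: [-3.136, -0.002, 1.595]
wrist_force: [-0.5, -0.1, -1.1]
opening: 0.159
gripper_force: 59.0
```

Run:
```python
from h import *
np.set_printoptions(precision=4,suppress=True)
s=bot.state(); print(s['time'],s['tcp_pos'],s['ee_rot'])
d,a=delta([.5336,-.17,.0485],[np.pi,0,1.60]); print(d,a)
top=vision.camera('top'); mt=model('top'); cv2.imwrite('pics/t5.png',top[:,:,::-1])
print('prong pred',proj(mt,s['tcp_pos']+np.array([.003,-.14,.019])))
```

```text
6.55 [ 0.5303 -0.0618  0.0468] [-3.1364 -0.0018  1.5946]
[-0.1083  0.0007 -0.0019] [-0.2956 -0.1053 -0.3117]
prong pred [429.0435 240.5886]
```

{"op": "send_rows", "data": {"delta_pos": [[-0.01,0.0005,-0.0015],[-0.025,0,0],[-0.026,0,0],[-0.025,0,0],[-0.022,0,0]], "angular": [[0,0,-0.3],[0,0,0],[0,0,0],[0,0,0],[0,0,0]], "claw": [0.01,0.01,0.01,0.01,0.01]}}

```text
time: 7.02
tcp_pos: [0.5378, -0.1734, 0.0533]
ee_rot: [3.136, 0.004, 1.6]
wrist_force: [1.3, -0.4, -0.3]
opening: 0.161
gripper_force: 59.0
```

{"op": "send_rows", "data": {"delta_pos": [[0,0,0],[0,0,0]], "angular": [[0,0,0],[0,0,0]], "claw": [0.01,0.01]}}

```text
time: 7.18
tcp_pos: [0.5374, -0.1728, 0.0527]
ee_rot: [3.136, 0.003, 1.598]
wrist_force: [0.4, 0.8, -0.1]
opening: 0.164
gripper_force: 59.0
```

Run:
```python
from h import *
np.set_printoptions(precision=4,suppress=True)
s=bot.state(); print(s['time'],s['tcp_pos'],s['ee_rot'],s['wrist_force'])
d,a=delta([.5336,-.17,.0175],[np.pi,0,1.60]); print(d,a)
top=vision.camera('top'); cv2.imwrite('pics/t6.png',top[:,:,::-1])
mt=model('top');print([proj(mt,[.537,y,.066]).round(1).tolist() for y in (-.31,-.296)])
for r0,r1 in [(235,242)]:
    print([(c,*top[r0:r1,c].mean(0).astype(int).tolist()) for c in range(446,506,2)])
```

```text
7.1833 [ 0.5374 -0.1728  0.0527] [3.1364 0.0031 1.5976] [ 0.42    0.7678 -0.1157]
[ 0.003  -0.0039  0.0352] [ 0.2968  0.1763 -0.1352]
[[484.1, 239.7], [477.0, 239.6]]
[(446, 75, 79, 77), (448, 77, 83, 80), (450, 79, 84, 82), (452, 79, 85, 82), (454, 83, 88, 85), (456, 82, 87, 86), (458, 85, 91, 88), (460, 87, 93, 89), (462, 89, 95, 92), (464, 91, 96, 93), (466, 93, 99, 94), (468, 97, 103, 98), (470, 100, 106, 101), (472, 103, 107, 104), (474, 106, 110, 106), (476, 109, 113, 109), (478, 102, 106, 101), (480, 71, 73, 69), (482, 39, 38, 34), (484, 40, 37, 32), (486, 38, 35, 32), (488, 66, 67, 65), (490, 74, 78, 75), (492, 73, 76, 74), (494, 73, 77, 73), (496, 73, 77, 74), (498, 102, 94, 80), (500, 142, 124, 94), (502, 80, 61, 43), (504, 63, 43, 26)]
```

{"op": "send_rows", "data": {"delta_pos": [[0,-0.0037,0.003],[0,0,0],[0,0,0]], "angular": [[0.3,0.2,-0.2],[0,0,0],[0,0,0]], "claw": [0.01,0.01,0.01]}}

```text
time: 7.48
tcp_pos: [0.5316, -0.169, 0.047]
ee_rot: [-3.136, -0.004, 1.605]
wrist_force: [0.6, 0.3, -0.3]
opening: 0.163
gripper_force: 59.0
```

{"op": "send_rows", "data": {"delta_pos": [[0,0,0],[0,0,0],[0,0,0]], "angular": [[0,0,0],[0,0,0],[0,0,0]], "claw": [0.01,0.01,0.01]}}

```text
time: 7.73
tcp_pos: [0.5321, -0.1696, 0.0467]
ee_rot: [-3.136, -0.004, 1.605]
wrist_force: [-0.4, 0.3, -1.1]
opening: 0.162
gripper_force: 59.0
```

{"op": "send_rows", "data": {"delta_pos": [[0,0,0.012],[0,0,0.012],[0,0,0.003],[0,0,0],[0,0,0]], "angular": [[0,0,0],[0,0,0],[0,0,0],[0,0,0],[0,0,0]], "claw": [0.01,0.01,0.01,0.01,0.01]}}

```text
time: 8.15
tcp_pos: [0.5316, -0.1698, 0.0193]
ee_rot: [-3.135, -0.004, 1.604]
wrist_force: [-0.2, 0.1, -0.7]
opening: 0.162
gripper_force: 59.0
```

{"op": "send_rows", "data": {"delta_pos": [[0.006,0,0],[0.01,0,0],[0.014,0,0],[0.014,0,0],[0.014,0,0]], "angular": [[0,0,0],[0,0,0],[0,0,0],[0,0,0],[0,0,0]], "claw": [0.01,0.01,0.01,0.01,0.01]}}

```text
time: 8.57
tcp_pos: [0.5297, -0.1101, 0.0203]
ee_rot: [-3.136, -0.004, 1.604]
wrist_force: [0.2, -0.4, -1.4]
opening: 0.165
gripper_force: 59.0
```

{"op": "send_rows", "data": {"delta_pos": [[0.014,0,0],[0.014,0,0],[0.014,0,0],[0.014,0,0],[0.014,0,0]], "angular": [[0,0,0],[0,0,0],[0,0,0],[0,0,0],[0,0,0]], "claw": [0.01,0.01,0.01,0.01,0.01]}}

```text
time: 8.98
tcp_pos: [0.5275, -0.0403, 0.0203]
ee_rot: [-3.136, -0.004, 1.605]
wrist_force: [0.3, 0.1, -0.7]
opening: 0.165
gripper_force: 59.0
```

{"op": "send_rows", "data": {"delta_pos": [[0.014,0,0],[0.008,0,0],[0.004,0,0],[0,0,0],[0,0,0]], "angular": [[0,0,0],[0,0,0],[0,0,0],[0,0,0],[0,0,0]], "claw": [0.01,0.01,0.01,0.01,0.01]}}

```text
time: 9.4
tcp_pos: [0.5269, -0.0158, 0.0204]
ee_rot: [-3.137, -0.003, 1.604]
wrist_force: [0.4, -0.4, -1.3]
opening: 0.165
gripper_force: 59.0
```

Run:
```python
from h import *
np.set_printoptions(precision=4,suppress=True)
s=bot.state(); print(s['time'],s['tcp_pos'],s['ee_rot'],s['wrist_force'])
top=vision.camera('top'); cv2.imwrite('pics/t7.png',top[:,:,::-1]); m=model('top')
h=cv2.cvtColor(top,cv2.COLOR_RGB2HSV); k=(((h[...,0]<6)|(h[...,0]>172))&(h[...,1]>150)&(h[...,2]>50)).astype(np.uint8)
for c in cv2.findContours(k,0,2)[0]:
    r=cv2.minAreaRect(c)
    if cv2.contourArea(c)>20: print(r,plane(m,r[0],.026))
cv2.imwrite('pics/c7.png',cv2.resize(top[170:300,300:530],(690,390),interpolation=cv2.INTER_CUBIC)[:,:,::-1])
```

```text
9.4 [ 0.5269 -0.0158  0.0204] [-3.1365 -0.0035  1.6045] [ 0.4022 -0.4237 -1.3345]
((466.5, 331.5), (13.0, 13.0), 90.0) [ 0.3547 -0.2851  0.026 ]
((391.0, 247.0), (4.0, 16.0), 90.0) [ 0.5219 -0.1325  0.026 ]
((391.5, 238.5), (3.0, 15.0), 90.0) [ 0.5393 -0.1334  0.026 ]
```

The pin's handle is now visible on both sides of the hook bar, centred near (0.531, -0.133), so the pin is out of the channel. Next I'll lift the hook over the handle and put it down aside.

{"op": "send_rows", "data": {"delta_pos": [[0,0,-0.014],[0,0,-0.024],[0,0,-0.004],[0.006,-0.03,0],[0.007,-0.035,0]], "angular": [[0,0,0],[0,0,0],[0,0,0],[0,0,0],[0,0,0]], "claw": [0.01,0.01,0.01,0.01,0.01]}}

```text
time: 9.87
tcp_pos: [0.4652, -0.007, 0.0634]
ee_rot: [3.139, -0.001, 1.603]
wrist_force: [-0.6, 0.1, -0.3]
opening: 0.161
gripper_force: 59.1
```

{"op": "send_rows", "data": {"delta_pos": [[0.007,-0.035,0],[0,0,0.01],[0,0,0.02],[0,0,0.007],[0,0,0]], "angular": [[0,0,0],[0,0,0],[0,0,0],[0,0,0],[0,0,0]], "claw": [0.01,0.01,0.01,0.01,0.01]}}

```text
time: 10.28
tcp_pos: [0.4257, 0.0003, 0.0246]
ee_rot: [-3.134, -0.004, 1.603]
wrist_force: [0.1, 0.0, -2.3]
opening: 0.166
gripper_force: 59.0
```

{"op": "send_rows", "data": {"delta_pos": [[0,0,0],[0,0,0]], "angular": [[0,0,0],[0,0,0]], "claw": [0.01,0.01]}}

```text
time: 10.45
tcp_pos: [0.4269, 0.0003, 0.0261]
ee_rot: [-3.137, -0.003, 1.604]
wrist_force: [-0.3, -0.6, -0.3]
opening: 0.164
gripper_force: 59.0
```

{"op": "send_rows", "data": {"delta_pos": [[0,0,0.005],[0,0,0.003],[0,0,0.0015],[0,0,0],[0,0,0]], "angular": [[0,0,0],[0,0,0],[0,0,0],[0,0,0],[0,0,0]], "claw": [0.01,0.01,0.01,0.01,0.01]}}

```text
time: 10.87
tcp_pos: [0.4264, 0.0006, 0.0166]
ee_rot: [-3.137, -0.003, 1.604]
wrist_force: [-0.7, -0.1, 1.1]
opening: 0.164
gripper_force: 59.2
```

{"op": "send_rows", "data": {"delta_pos": [[0,0,0],[0,0,0],[0,0,0],[0,0,0],[0,0,-0.015]], "angular": [[0,0,0],[0,0,0],[0,0,0],[0,0,0],[0,0,0]], "claw": [0.085,0.085,0.085,0.085,0.085]}}

```text
time: 11.28
tcp_pos: [0.425, 0.0009, 0.0301]
ee_rot: [-3.132, -0.005, 1.604]
wrist_force: [-0.0, -0.7, -0.2]
opening: 0.867
gripper_force: 0.0
```

{"op": "send_rows", "data": {"delta_pos": [[0,0,-0.03],[0,0,-0.035],[0,0,-0.035],[-0.034,0.02,0],[-0.034,0.02,0]], "angular": [[0,0,0],[0,0,0],[0,0,0],[0,0,0],[0,0,0]], "claw": [0.085,0.085,0.085,0.085,0.085]}}

```text
time: 11.7
tcp_pos: [0.4695, -0.0659, 0.1337]
ee_rot: [-3.14, -0.002, 1.608]
wrist_force: [1.9, 0.5, 0.3]
opening: 0.992
gripper_force: 0.0
```

{"op": "send_rows", "data": {"delta_pos": [[-0.034,0.025,0],[-0.03,0.04,0],[0,0,0],[0,0,0]], "angular": [[0,0,0],[0,0,0],[0,0,0],[0,0,0]], "claw": [0.085,0.085,0.085,0.085]}}

```text
time: 12.03
tcp_pos: [0.5307, -0.1249, 0.1303]
ee_rot: [-3.138, -0.003, 1.602]
wrist_force: [-1.4, -0.5, -0.7]
opening: 0.996
gripper_force: 0.0
```

Run:
```python
from h import *
np.set_printoptions(precision=4,suppress=True)
s=bot.state(); m=model('wrist'); im=vision.camera('wrist'); cv2.imwrite('pics/w8.png',im[:,:,::-1])
print(s['time'],s['tcp_pos'],s['ee_rot'])
h=cv2.cvtColor(im,cv2.COLOR_RGB2HSV); k=(((h[...,0]<6)|(h[...,0]>172))&(h[...,1]>150)&(h[...,2]>80)).astype(np.uint8)
for c in cv2.findContours(k,0,2)[0]:
    r=cv2.minAreaRect(c)
    if cv2.contourArea(c)>100:
        print(r,plane(m,r[0],.026),[plane(m,p,.026)[:2].round(4).tolist() for p in cv2.boxPoints(r)])
```

```text
12.0333 [ 0.5307 -0.1249  0.1303] [-3.1381 -0.0027  1.6019]
((322.0, 237.0), (56.0, 38.0), 90.0) [ 0.5308 -0.1307  0.026 ] [[0.5181, -0.1125], [0.5423, -0.1117], [0.544, -0.1496], [0.5188, -0.1504]]
```

View pics/w8.png

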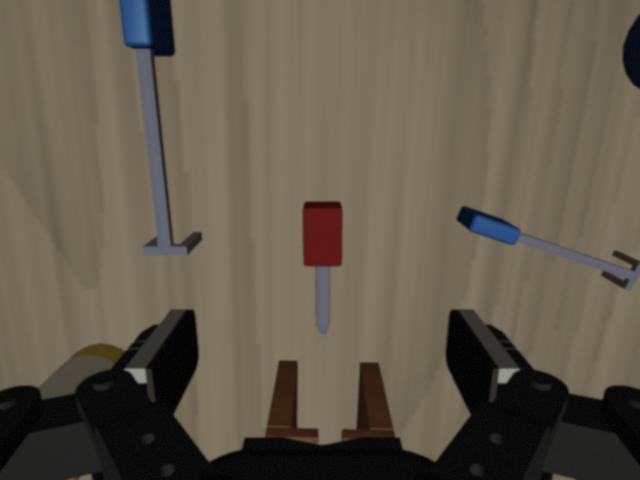

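The view shows the red handle at (322,237) lying straight with its shank toward the channel, and the blue hook standing on the bench at the upper left. Next is the stand.

{"op": "send_rows", "data": {"delta_pos": [[0.02,-0.001,-0.02],[0.035,-0.003,-0.03],[0.038,-0.003,-0.03],[0.038,-0.003,-0.02],[0.038,-0.003,-0.02]], "angular": [[0,0,0],[0,0,0],[0,0,0],[0,0,0],[0,0,0]], "claw": [0.085,0.085,0.085,0.085,0.085]}}

```text
time: 12.5
tcp_pos: [0.5096, 0.0362, 0.2433]
ee_rot: [-3.134, -0.004, 1.604]
wrist_force: [0.3, -0.5, -1.1]
opening: 0.999
gripper_force: 0.0
```

{"op": "send_rows", "data": {"delta_pos": [[0.038,-0.003,0],[0.038,-0.003,0],[0.038,-0.003,0],[0.038,-0.003,0],[0.025,-0.003,0]], "angular": [[0,0,0],[0,0,0],[0,0,0],[0,0,0],[0,0,0]], "claw": [0.085,0.085,0.085,0.085,0.085]}}

```text
time: 12.92
tcp_pos: [0.4878, 0.2138, 0.2429]
ee_rot: [-3.134, -0.004, 1.607]
wrist_force: [0.7, -0.6, 0.4]
opening: 0.996
gripper_force: 0.0
```

{"op": "send_rows", "data": {"delta_pos": [[0,0,0],[0,0,0],[0,0,0],[0,0,0],[0,0,0]], "angular": [[0,0,-6.5],[0,0,-6.5],[0,0,-6.5],[0,0,-6.5],[0,0,-6.5]], "claw": [0.085,0.085,0.085,0.085,0.085]}}

```text
time: 13.33
tcp_pos: [0.4884, 0.2108, 0.2426]
ee_rot: [-3.136, -0.007, 2.179]
wrist_force: [0.5, -0.0, 0.0]
opening: 0.993
gripper_force: 0.0
```

{"op": "send_rows", "data": {"delta_pos": [[0,0,0],[0,0,0],[0,0,0],[0,0,0],[0,0,0]], "angular": [[0,0,-6.5],[0,0,-6.5],[0,0,-6.5],[0,0,-6.5],[0,0,-6.5]], "claw": [0.085,0.085,0.085,0.085,0.085]}}

```text
time: 13.75
tcp_pos: [0.4885, 0.2106, 0.2426]
ee_rot: [-3.141, -0.009, 2.745]
wrist_force: [0.1, -0.4, -1.2]
opening: 0.997
gripper_force: 0.0
```

{"op": "send_rows", "data": {"delta_pos": [[0,0,0],[0,0,0]], "angular": [[0,0,0],[0,0,0]], "claw": [0.085,0.085]}}

```text
time: 13.92
tcp_pos: [0.4894, 0.2106, 0.2429]
ee_rot: [-3.141, -0.008, 2.737]
wrist_force: [-0.2, -0.1, -1.0]
opening: 0.998
gripper_force: 0.0
```

Run:
```python
from h import *
np.set_printoptions(precision=4,suppress=True)
s=bot.state(); m=model('wrist'); im=vision.camera('wrist'); cv2.imwrite('pics/w9.png',im[:,:,::-1])
print(s['time'],s['tcp_pos'],s['ee_rot'],s['q'])
cv2.imwrite('pics/w9b.png',cv2.resize(im[60:420,80:560],(800,600),interpolation=cv2.INTER_CUBIC)[:,:,::-1])
```

```text
13.9167 [0.4894 0.2106 0.2429] [-3.1413 -0.0081  2.7366] [ 0.1938  0.3705  1.6244  0.0047  1.1536 -0.9739]
```

View pics/w9.png

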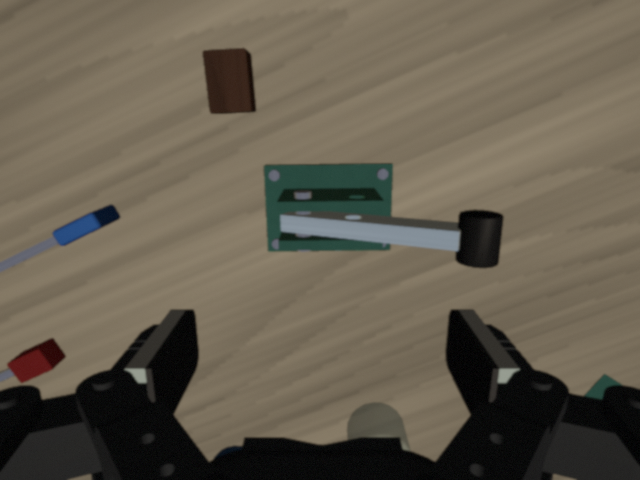

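The wrist view shows the stand's plate at (265–392, 164–251). The dark outer face of the -x cheek is at rows 189–201, with the pivot mark at (303,196) and the lock hole at (357,197). The roller is at (480,238).

Run:
```python
from h import *
np.set_printoptions(precision=4,suppress=True)
m=model('wrist'); im=cv2.imread('pics/w9.png')[:,:,::-1].copy(); h=cv2.cvtColor(im,cv2.COLOR_RGB2HSV)
pl=[plane(m,p,.008)[:2] for p in [(265,164),(392,164),(391,250),(268,251)]]
print('plate',np.array(pl),'c',np.mean(pl,0)); e=pl[1]-pl[0]; print('heading y',np.degrees(np.arctan2(e[1],e[0])),np.linalg.norm(e)); e=pl[2]-pl[3]; print(np.degrees(np.arctan2(e[1],e[0])),np.linalg.norm(e))
k=(cv2.inRange(h,np.array((60,80,25)),np.array((100,255,255)))); ys,xs=np.where(k[150:260,250:400])
cs=[c for c in cv2.findContours(k,0,2)[0] if cv2.contourArea(c)>500]
for c in cs: print('green',cv2.minAreaRect(c))
# gray value patch
g=im.mean(2).astype(int)
for r in range(184,206): print(r,' '.join(f'{v:3d}' for v in g[r,272:392:3]))
# roller
k=((h[...,2]<70)&(h[...,1]<120)).astype(np.uint8); k[:, :440]=0; k[:195]=0; k[285:]=0; k[:,520:]=0
for c in cv2.findContours(k,0,2)[0]:
    if cv2.contourArea(c)>300: print('roller',cv2.minAreaRect(c),cv2.boundingRect(c))
```

```text
plate [[0.4425 0.1729]
 [0.4887 0.2808]
 [0.5664 0.2506]
 [0.52   0.1396]] c [0.5044 0.211 ]
heading y 66.82152230070744 0.11741104774883893
67.30765011992877 0.12036407337825916
green ((328.4578552246094, 207.04319763183594), (84.72541809082031, 126.10038757324219), 89.30130767822266)
184  58  59  60  59  59  58  59  60  58  59  59  57  57  58  58  58  58  59  57  58  59  60  60  58  58  60  57  58  58  57  58  58  60  59  58  58  59  59  58  59
185  59  58  58  59  58  58  58  58  58  56  58  58  58  57  57  58  58  57  58  59  59  60  59  60  60  60  57  58  58  57  58  59  57  59  57  58  58  58  58  58
186  59  59  59  59  58  56  59  57  57  56  58  57  57  57  56  58  57  59  58  57  59  58  57  58  57  58  58  57  57  56  56  54  56  55  57  60  58  59  58  59
187  59  59  58  59  58  56  55  55  54  54  55  54  54  53  53  54  53  53  53  54  52  53  54  52  52  53  51  51  51  52  48  48  48  48  51  57  58  59  58  58
188  59  58  58  59  50  48  47  46  46  43  43  44  44  42  43  41  41  41  40  39  41  42  39  39  38  37  37  35  36  39  33  33  34  36  41  57  58  60  
[... 2157 characters left out ...]
9  51  51  51  51  50  50  52  50  52  53  52  55  54  53  53  55  56  56  56  55  54  57  57  57  57  58  57  58  58  58  58  57  57  59  58  58
203  59  60  57  57  55  58  57  56  58  56  55  56  56  56  58  58  58  59  58  58  59  59  60  59  59  58  58  59  58  60  59  59  60  59  59  59  58  58  59  58
204  58  60  58  58  57  58  58  58  59  58  56  58  57  59  59  60  58  59  60  60  61  61  60  60  57  57  58  58  58  58  58  60  59  58  60  59  59  58  59  59
205  59  59  59  58  58  59  58  59  60  59  57  58  57  57  59  59  60  60  58  59  58  62  59  58  57  58  58  59  58  58  60  58  60  58  58  59  59  60  59  60
roller ((471.0, 238.5), (57.0, 62.0), 90.0) (440, 210, 63, 58)
```

Run:
```python
from h import *
np.set_printoptions(precision=4,suppress=True)
m=model('wrist'); A=np.radians(67.2); ly=np.array([np.cos(A),np.sin(A)]); lx=np.array([ly[1],-ly[0]])
a=plane(m,(277.7,200.3),.073)[:2]; b=plane(m,(382.3,200.3),.073)[:2]; e=b-a; print('cheek',np.linalg.norm(e),np.degrees(np.arctan2(e[1],e[0])))
L1=(a+b)/2+ly*(.045-.0225)+lx*.020
hole=plane(m,(356.7,196.8),.055)[:2]; L2=hole+lx*.020
p=plane(m,(302.5,195.5),.055)[:2]; L3=p+ly*.045+lx*.022
pl=np.array([.5044,.211]); L4=pl+ly*.0225
print('lock',L1,L2,L3,L4)
mt,ms=model('top'),model('scene')
# top-cam plate centre based, roller tri
r=tri((mt,(164,229)),(ms,(417,303)),(m,(480,238))); P=np.mean([L1,L2],0)-ly*.045
d=r[:2]-P; print('roller',r,'along',d@ly,'lat',d@lx,'ang',np.degrees(np.arctan2(r[2]-.055,d@ly)),'pivot',P,'rollerlevel',P+ly*.14)
print([ (proj(c,r)) for c in (mt,ms,m)])
```

```text
cheek 0.08275825833569861 66.82066540003956
lock [0.5128 0.2316] [0.5134 0.2314] [0.5139 0.2311] [0.5131 0.2317]
roller [0.5441 0.3076 0.1146] along 0.12717504565993212 lat -0.0009568389222385816 ang 25.124164233373463 pivot [0.4957 0.19  ] rollerlevel [0.5499 0.319 ]
[array([164.0569, 228.0731]), array([417.7399, 302.8623]), array([478.8514, 237.2454])]
```

{"op": "send_rows", "data": {"delta_pos": [[-0.003,0.025,0],[-0.003,0.032,0],[-0.003,0.032,0],[-0.003,0.03,0],[0,0,0.02]], "angular": [[0,0,0],[0,0,0],[0,0,0],[0,0,0],[0,0,0]], "claw": [0,0,0,0,0]}}

```text
time: 14.38
tcp_pos: [0.5541, 0.3209, 0.227]
ee_rot: [3.13, 0.002, 2.739]
wrist_force: [1.0, 0.1, 0.2]
opening: 0.291
gripper_force: 0.0
```

{"op": "send_rows", "data": {"delta_pos": [[0,0,0.02],[0,0,0.02],[0,0,0.015],[0,0,0],[0,0,0]], "angular": [[0,0,0],[0,0,0],[0,0,0],[0,0,0],[0,0,0]], "claw": [0,0,0,0,0]}}

```text
time: 14.8
tcp_pos: [0.5476, 0.3152, 0.1675]
ee_rot: [-3.141, -0.008, 2.737]
wrist_force: [0.2, 0.0, -0.3]
opening: -0.002
gripper_force: 0.0
```

{"op": "send_rows", "data": {"delta_pos": [[0,0,0.015],[0,0,0.015],[0,0,0.012],[0,0,0.012],[0,0,0.012]], "angular": [[0,0,0],[0,0,0],[0,0,0],[0,0,0],[0,0,0]], "claw": [0,0,0,0,0]}}

```text
time: 15.22
tcp_pos: [0.5495, 0.3163, 0.1028]
ee_rot: [3.138, -0.004, 2.738]
wrist_force: [-0.1, 2.0, 1.6]
opening: -0.001
gripper_force: 0.9
```

{"op": "send_rows", "data": {"delta_pos": [[0,0,0.01],[0,0,0.004],[0,0,0],[0,0,0]], "angular": [[0,0,0],[0,0,0],[0,0,0],[0,0,0]], "claw": [0,0,0,0]}}

```text
time: 15.55
tcp_pos: [0.548, 0.3154, 0.0881]
ee_rot: [3.142, -0.007, 2.739]
wrist_force: [-0.1, -0.4, -0.3]
opening: 0.002
gripper_force: 0.0
```

{"op": "send_rows", "data": {"delta_pos": [[0,0,0.005],[0,0,0.003],[0,0,0.001],[0,0,0],[0,0,0]], "angular": [[0,0,0],[0,0,0],[0,0,0],[0,0,0],[0,0,0]], "claw": [0,0,0,0,0]}}

```text
time: 15.97
tcp_pos: [0.5479, 0.3155, 0.0793]
ee_rot: [3.141, -0.007, 2.738]
wrist_force: [0.9, 1.2, -0.3]
opening: -0.002
gripper_force: 0.0
```

Run:
```python
from h import *
np.set_printoptions(precision=4,suppress=True)
s=bot.state(); print(s['time'],s['tcp_pos'],s['wrist_force'])
sc=vision.camera('scene'); cv2.imwrite('pics/s10.png',sc[:,:,::-1]); ms=model('scene')
print('level roller pred',proj(ms,[.5499,.319,.055]),'r=15mm down',proj(ms,[.5499,.319,.045]))
g=sc.mean(2).astype(int)
u,v=proj(ms,[.5499,.319,.055]).astype(int)
for r in range(v-16,v+17,2): print(r,' '.join(f'{x:3d}' for x in g[r,u-24:u+25:2]))
```

```text
15.9667 [0.5479 0.3155 0.0793] [ 0.9397  1.1946 -0.289 ]
level roller pred [416.1997 333.9401] r=15mm down [415.7586 338.0538]
317  68  58  63  73  87  86  75  47  70  71  86  77  70  73  73  69  60  61  95 144 145 144 144 146 150
319  78  59  63  74  86  85  76  45  62  69  70  68  68  64  65  63  62  59  74 141 145 146 144 144 146
321  83  62  62  75  86  85  73  40  51  57  56  56  57  54  57  57  56  55  63 136 142 146 145 144 144
323  87  80  78  82  86  87  75  44  45  53  50  52  51  51  52  50  52  51  59 136 141 143 145 146 144
325  86  86  87  88  87  86  78  45  46  49  49  47  46  48  49  49  48  51  57 137 141 141 144 145 146
327  86  85  86  86  87  88  84  48  45  48  47  47  46  47  47  45  45  46  62 139 142 141 140 144 145
329  86  85  83  79  77  78  79  54  46  44  45  47  49  52  57  60  70  77 102 140 143 143 141 141 143
331  67  68  69  73  75  88  95 104  97 117 123 126 127 134 145 146 147 149 143 141 143 142 143 141 140
333 122 125 134 149 149 154 159 160 154 155 158 159 157 153 151 149 149 150 151 144 141 142 142 143 140
335 139 145 148 153 154 153 156 162 161 157 154 157 159 157 153 150 150 148 149 151 142 140 141 142 144
337 140 139 145 149 152 152 153 158 161 161 157 154 158 159 158 154 151 149 148 150 151 142 141 143 143
339 144 140 140 145 150 152 154 153 158 163 161 156 155 157 160 157 153 151 149 148 151 150 141 141 142
341 145 144 138 140 147 151 154 152 155 160 162 160 156 156 158 159 158 154 150 149 149 150 149 142 142
343 146 147 144 138 141 147 150 153 153 155 159 163 160 155 155 158 159 158 153 151 149 149 150 148 139
345 148 146 146 144 139 141 147 152 154 153 155 160 162 160 156 154 157 160 157 154 151 149 149 151 148
347 150 147 146 147 142 138 143 147 153 154 153 155 161 163 159 154 155 158 159 157 154 151 149 149 150
349 145 150 147 146 147 143 144 144 148 152 154 153 157 161 163 158 155 155 158 160 157 153 151 149 149
```

Run:
```python
import cv2
im=cv2.imread('pics/s10.png'); cv2.imwrite('pics/s10c.png',cv2.resize(im[230:350,340:500],(800,600),interpolation=cv2.INTER_CUBIC))
```

```text
(no output)
```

View pics/s10c.png

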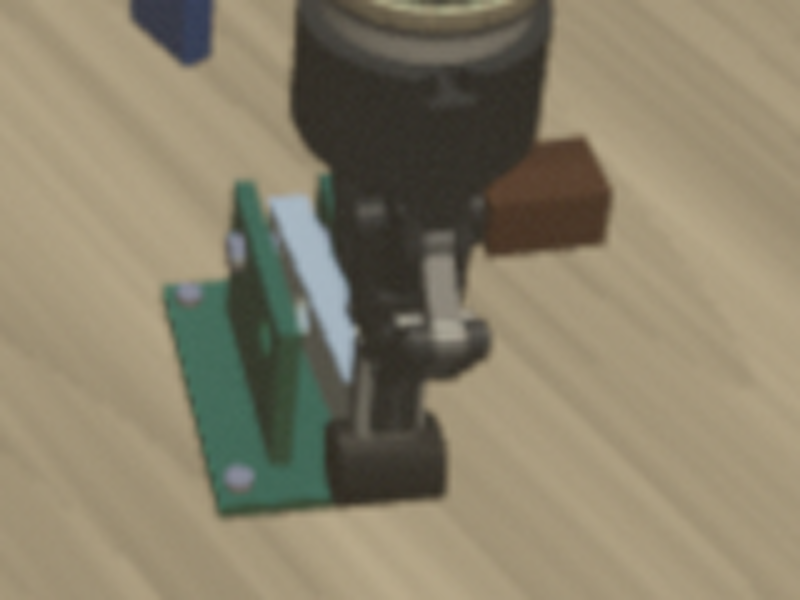

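The crop shows the closed fingers resting on the roller at crop (385,455), which is px (417,321). The arm is lower but perhaps not yet level. I'll check the scene camera's bias against the stand's own corners.

Run:
```python
from h import *
np.set_printoptions(precision=1,suppress=True)
ms=model('scene'); A=np.radians(67.1); ly=np.array([np.cos(A),np.sin(A),0]); lx=np.array([ly[1],-ly[0],0]); P=np.array([.4957,.19,0]); z=np.array([0,0,1.])
f=lambda x,y,h: proj(ms,P+lx*x+ly*y+z*h)
print('plate +x+y',f(.042,.0825,.008),'obs 384.4 333'); print('plate +x-y',f(.042,-.0375,.008),'obs 373 287.6')
print('cheek +x +y top',f(.020,.065,.073),'obs 400 297(outer)'); print('cheek +x -y top',f(.02,-.02,.073),'obs 387.5 266.4'); print('lock hole +x',f(.02,.045,.055),'obs 393 297')
for a in (25,12,10,8,6,4,2,0,-2):
    t=np.radians(a); print(a,f(0,.14*np.cos(t),.055+.14*np.sin(t)), 'top',f(0,.14*np.cos(t),.07+.14*np.sin(t)),'bottom fwd',f(.018,.14*np.cos(t)+.009,.055-.012+.14*np.sin(t)))
s=bot.state(); print('fingertip',proj(ms,s['tcp_pos']-[0,0,.008]))
```

```text
plate +x+y [384. 331.] obs 384.4 333
plate +x-y [372.9 286.5] obs 373 287.6
cheek +x +y top [396.1 296.8] obs 400 297(outer)
cheek +x -y top [387.2 265.9] obs 387.5 266.4
lock hole +x [393.4 296.6] obs 393 297
25 [417. 303.] top [417.7 296.3] bottom fwd [406.8 313.1]
12 [416.9 320.4] top [417.6 313.9] bottom fwd [406.9 330.4]
10 [416.9 322.9] top [417.5 316.4] bottom fwd [406.8 332.8]
8 [416.7 325.2] top [417.4 318.8] bottom fwd [406.8 335.2]
6 [416.6 327.5] top [417.3 321.2] bottom fwd [406.6 337.4]
4 [416.4 329.8] top [417.1 323.4] bottom fwd [406.5 339.7]
2 [416.3 331.9] top [416.9 325.6] bottom fwd [406.3 341.8]
0 [416.1 334. ] top [416.7 327.7] bottom fwd [406.2 343.8]
-2 [415.8 336. ] top [416.5 329.7] bottom fwd [406.  345.8]
fingertip [416.7 325.4]
```

Run:
```python
from h import *
np.set_printoptions(precision=1,suppress=True)
ms=model('scene'); A=np.radians(67.1); ly=np.array([np.cos(A),np.sin(A),0]); lx=np.array([ly[1],-ly[0],0]); P=np.array([.4957,.19,0]); z=np.array([0,0,1.])
f=lambda x,y,h: proj(ms,P+lx*x+ly*y+z*h)
for a in (0,5,8,11,14):
    t=np.radians(a); g=lambda x,u,v: f(x,u*np.cos(t)-v*np.sin(t),.055+u*np.sin(t)+v*np.cos(t))
    print(a,'arm top left edge',[g(.007,u,.014) for u in (-.014,.03,.07,.1)],'roller bottom',max(g(x,.14+.015*np.cos(q),.015*np.sin(q))[1] for x in (-.018,.018) for q in np.linspace(-3.1,3.1,60)))
im=cv2.imread('pics/s10.png'); h=cv2.cvtColor(im,cv2.COLOR_BGR2HSV)
k=((h[...,2]>110)&(h[...,0]>90)&(h[...,0]<130)).astype(np.uint8); k[:262]=0;k[312:]=0;k[:,:390]=0;k[:,415:]=0
for r in range(266,312,4):
    c=np.where(k[r])[0]; print(r,c.min() if len(c) else None,c.max() if len(c) else None)
```

```text
0 arm top left edge [array([394.5, 269. ]), array([399.3, 284.7]), array([403.8, 299.8]), array([407.5, 311.7])] roller bottom 343.9514989957353
5 arm top left edge [array([394.4, 269.1]), array([399.2, 283.1]), array([403.9, 296.7]), array([407.6, 307.4])] roller bottom 338.68109452468383
8 arm top left edge [array([394.3, 269.2]), array([399.1, 282.2]), array([403.9, 294.7]), array([407.6, 304.7])] roller bottom 335.2889619064376
11 arm top left edge [array([394.2, 269.4]), array([399.1, 281.2]), array([403.8, 292.8]), array([407.6, 301.9])] roller bottom 331.707868338253
14 arm top left edge [array([394.1, 269.5]), array([399. , 280.3]), array([403.8, 290.7]), array([407.6, 299.1])] roller bottom 327.9814262187779
266 None None
270 394 401
274 395 403
278 395 405
282 399 406
286 400 408
290 402 409
294 401 409
298 405 410
302 407 410
306 None None
310 None None
```

{"op": "send_rows", "data": {"delta_pos": [[0,0,0.005],[0,0,0.005],[0,0,0.002],[0,0,0],[0,0,0]], "angular": [[0,0,0],[0,0,0],[0,0,0],[0,0,0],[0,0,0]], "claw": [0,0,0,0,0]}}

```text
time: 16.43
tcp_pos: [0.5476, 0.3154, 0.0668]
ee_rot: [-3.141, -0.007, 2.739]
wrist_force: [-0.3, 0.3, 0.3]
opening: -0.001
gripper_force: 0.0
```

```bash
cat >> h.py <<'E'
def armlook():
    sc=vision.camera('scene'); g=sc.mean(2); rows=[]
    for c in range(412,424,2): # lower edge of dark roller
        col=g[300:350,c]; k=np.where(col<80)[0]; rows.append(300+k.max())
    s=bot.state(); print(s['time'],s['tcp_pos'].round(4),s['wrist_force'].round(1),'roller bottom rows',rows)
    h=cv2.cvtColor(sc,cv2.COLOR_RGB2HSV); k=(h[...,2]>110)&(h[...,0]>90)&(h[...,0]<130); k[:,:390]=0;k[:,415:]=0
    print('arm left edge',[(r,np.where(k[r])[0].min()) for r in range(282,312,3) if k[r].any()])
    return sc
E
python3 -c "
from h import *
cv2.imwrite('pics/s11.png',armlook()[:,:,::-1])"
```

```text
16.4833 [0.5477 0.3155 0.067 ] [-0.1  0.2  0. ] roller bottom rows [np.int64(336), np.int64(336), np.int64(336), np.int64(335), np.int64(335), np.int64(335)]
arm left edge [(282, np.int64(398)), (285, np.int64(399)), (288, np.int64(400)), (291, np.int64(401)), (294, np.int64(401)), (297, np.int64(403)), (300, np.int64(405)), (303, np.int64(406)), (306, np.int64(407)), (309, np.int64(408))]
```

{"op": "send_rows", "data": {"delta_pos": [[0,0,0.005],[0,0,0.005],[0,0,0.003],[0,0,0],[0,0,0]], "angular": [[0,0,0],[0,0,0],[0,0,0],[0,0,0],[0,0,0]], "claw": [0,0,0,0,0]}}

```text
time: 16.9
tcp_pos: [0.5476, 0.3154, 0.0538]
ee_rot: [-3.141, -0.007, 2.738]
wrist_force: [-1.0, 0.3, 0.0]
opening: 0.002
gripper_force: 0.0
```

```bash
python3 -c "
from h import *
cv2.imwrite('pics/s12.png',armlook()[:,:,::-1])
ms=model('scene'); A=np.radians(67.1); ly=np.array([np.cos(A),np.sin(A),0]); lx=np.array([ly[1],-ly[0],0]); P=np.array([.4957,.19,0]); z=np.array([0,0,1.])
import numpy as np
for a in (25,12,11,6,5,4,3,2,1,0,-1):
    t=np.radians(a); pts=[proj(ms,P+lx*x+ly*(.14*np.cos(t)+.015*np.cos(q))+z*(.055+.14*np.sin(t)+.015*np.sin(q))) for x in np.linspace(-.018,.018,37) for q in np.linspace(-3.1,0,60)]
    pts=np.array(pts); print(a,[pts[abs(pts[:,0]-c)<.6][:,1].max().round(1) for c in range(412,424,2)])
im=cv2.imread('pics/scene0.png').mean(2); print('scene0',[290+np.where(im[290:340,c]<80)[0].max() for c in range(412,424,2)])
"
```

```text
16.95 [0.5477 0.3155 0.054 ] [ 0.3 -0.8 -0.5] roller bottom rows [np.int64(342), np.int64(342), np.int64(341), np.int64(341), np.int64(341), np.int64(341)]
arm left edge [(282, np.int64(398)), (285, np.int64(399)), (288, np.int64(399)), (291, np.int64(400)), (294, np.int64(401)), (297, np.int64(401)), (300, np.int64(403)), (303, np.int64(404)), (306, np.int64(405)), (309, np.int64(406))]
25 [np.float64(312.7), np.float64(312.6), np.float64(312.4), np.float64(312.2), np.float64(312.0), np.float64(311.9)]
12 [np.float64(330.1), np.float64(329.9), np.float64(329.7), np.float64(329.6), np.float64(329.4), np.float64(329.2)]
11 [np.float64(331.3), np.float64(331.1), np.float64(331.0), np.float64(330.8), np.float64(330.6), np.float64(330.4)]
6 [np.float64(337.1), np.float64(337.0), np.float64(336.8), np.float64(336.6), np.float64(336.5), np.float64(336.2)]
5 [np.float64(338.3), np.float64(338.1), np.float64(337.9), np.float64(337.7), np.float64(337.5), np.float64(337.4)]
4 [np.float64(339.4), np.float64(339.2), np.float64(339.0), np.float64(338.8), np.float64(338.6), np.float64(338.4)]
3 [np.float64(340.4), np.float64(340.2), np.float64(340.1), np.float64(339.9), np.float64(339.7), np.float64(339.5)]
2 [np.float64(341.5), np.float64(341.3), np.float64(341.1), np.float64(340.9), np.float64(340.7), np.float64(340.6)]
1 [np.float64(342.5), np.float64(342.3), np.float64(342.1), np.float64(341.9), np.float64(341.8), np.float64(341.6)]
0 [np.float64(343.5), np.float64(343.3), np.float64(343.1), np.float64(342.9), np.float64(342.8), np.float64(342.6)]
-1 [np.float64(344.5), np.float64(344.3), np.float64(344.1), np.float64(343.9), np.float64(343.8), np.float64(343.6)]
scene0 [np.int64(329), np.int64(329), np.int64(329), np.int64(329), np.int64(329), np.int64(329)]
```

{"op": "send_rows", "data": {"delta_pos": [[0,0,0.002],[0,0,0.0008],[0,0,0],[0,0,0]], "angular": [[0,0,0],[0,0,0],[0,0,0],[0,0,0]], "claw": [0,0,0,0]}}

```text
time: 17.28
tcp_pos: [0.5479, 0.3157, 0.0515]
ee_rot: [3.141, -0.006, 2.739]
wrist_force: [-0.2, 0.0, -0.1]
opening: 0.001
gripper_force: 0.0
```

{"op": "send_rows", "data": {"delta_pos": [[0,0,-0.02],[0,0,-0.035],[0,0,-0.04],[0,0,-0.04],[0,0,0]], "angular": [[0,0,0],[0,0,0],[0,0,0],[0,0,0],[0,0,0]], "claw": [0,0,0,0,0]}}

```text
time: 17.7
tcp_pos: [0.554, 0.3173, 0.1956]
ee_rot: [3.129, 0.006, 2.739]
wrist_force: [0.8, 0.6, 0.8]
opening: -0.003
gripper_force: 0.0
```

{"op": "send_rows", "data": {"delta_pos": [[0.02,-0.02,-0.02],[0.02,-0.03,-0.02],[0.02,-0.03,-0.02],[0,0,0],[0,0,0]], "angular": [[0,0,0],[0,0,0],[0,0,0],[0,0,0],[0,0,0]], "claw": [0.085,0.085,0.085,0.085,0.085]}}

```text
time: 18.12
tcp_pos: [0.4617, 0.2646, 0.2484]
ee_rot: [3.139, -0.004, 2.738]
wrist_force: [-0.4, -0.3, -0.3]
opening: 0.706
gripper_force: 0.0
```

Run:
```python
from h import *
np.set_printoptions(precision=4,suppress=True)
s=bot.state(); m=model('wrist'); im=vision.camera('wrist'); cv2.imwrite('pics/w13.png',im[:,:,::-1])
sc=armlook(); cv2.imwrite('pics/s13.png',sc[:,:,::-1])
A=np.radians(67.1); ly=np.array([np.cos(A),np.sin(A),0]); lx=np.array([ly[1],-ly[0],0]); P=np.array([.4957,.19,0])
print(s['ee_rot'],'lock px',proj(m,P+ly*.045+[0,0,.055]),'roller px',proj(m,P+ly*.14+[0,0,.055]))
a=cv2.resize(im[100:400,200:600],(800,600)) 
u,v=proj(m,P+ly*.07+[0,0,.055]).astype(int); w=im[max(v-60,0):v+60,max(u-100,0):u+120]
o=cv2.resize(w,(660,360),interpolation=cv2.INTER_CUBIC); o2=cv2.resize(sc[255:355,350:450],(240,240),interpolation=cv2.INTER_CUBIC)
b=np.zeros((600,660,3),np.uint8); b[:360]=o; b[360:,:240]=o2; cv2.imwrite('pics/c13.png',b[:,:,::-1]); print('crop origin',u-100,v-60)
```

```text
18.2167 [0.4632 0.2653 0.247 ] [ 0.6 -0.5 -0.1] roller bottom rows [np.int64(343), np.int64(342), np.int64(342), np.int64(342), np.int64(342), np.int64(342)]
arm left edge [(282, np.int64(398)), (285, np.int64(399)), (288, np.int64(399)), (291, np.int64(400)), (294, np.int64(401)), (297, np.int64(402)), (300, np.int64(403)), (303, np.int64(404)), (306, np.int64(405)), (309, np.int64(406))]
[ 3.1389 -0.0042  2.7381] lock px [310.4103 269.4562] roller px [417.4    269.0168]
crop origin 238 209
```

View pics/c13.png

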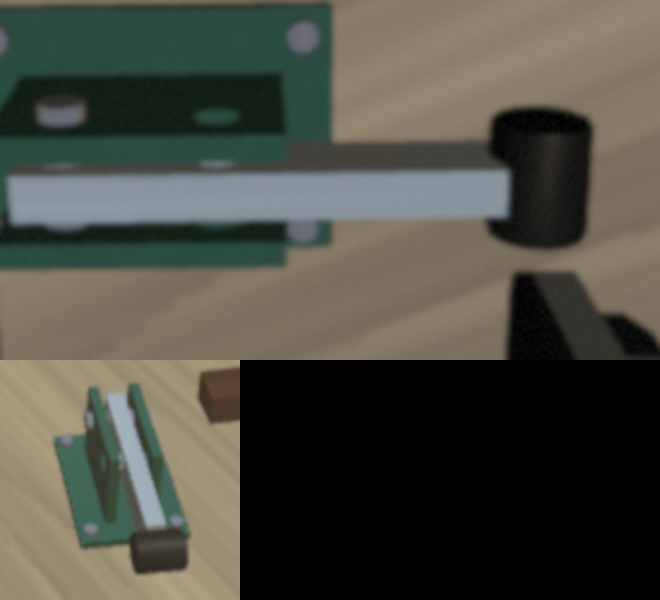

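The crop shows the arm lying level between the cheeks. Its width is equal at both ends, and the arm's hole mark at crop (217,163) is at the same column as the cheek hole at (217,116). Now I'll fetch the pin.

{"op": "send_rows", "data": {"delta_pos": [[-0.015,-0.02,0],[-0.02,-0.031,0.01],[-0.02,-0.032,0.012],[-0.02,-0.032,0.012],[-0.02,-0.032,0.012]], "angular": [[0,0,0],[0,0,0],[0,0,0],[0,0,0],[0,0,0]], "claw": [0.085,0.085,0.085,0.085,0.085]}}

```text
time: 18.63
tcp_pos: [0.4932, 0.0914, 0.1987]
ee_rot: [3.141, -0.006, 2.74]
wrist_force: [0.2, 0.3, 0.2]
opening: 0.997
gripper_force: 0.0
```

{"op": "send_rows", "data": {"delta_pos": [[-0.02,-0.032,0.012],[-0.02,-0.032,0.012],[-0.021,-0.032,0.012],[-0.021,-0.032,0.012],[-0.021,-0.032,0.012]], "angular": [[0,0,0],[0,0,0],[0,0,0],[0,0,0],[0,0,0]], "claw": [0.085,0.085,0.085,0.085,0.085]}}

```text
time: 19.05
tcp_pos: [0.5247, -0.0969, 0.1374]
ee_rot: [3.141, -0.007, 2.738]
wrist_force: [0.9, -0.7, -0.3]
opening: 0.999
gripper_force: 0.0
```

{"op": "send_rows", "data": {"delta_pos": [[-0.019,-0.027,0.01],[0,0,0],[0,0,0],[0,0,0],[0,0,0]], "angular": [[0,0,0],[0,0,6.5],[0,0,6.5],[0,0,6.5],[0,0,6.5]], "claw": [0.085,0.085,0.085,0.085,0.085]}}

```text
time: 19.47
tcp_pos: [0.5313, -0.1277, 0.1274]
ee_rot: [-3.139, -0.007, 2.278]
wrist_force: [1.1, 0.5, 0.2]
opening: 0.992
gripper_force: 0.0
```

{"op": "send_rows", "data": {"delta_pos": [[0,0,0],[0,0,0],[0,0,0],[0,0,0],[0,0,0]], "angular": [[0,0,6.5],[0,0,6.5],[0,0,6.5],[0,0,6.5],[0,0,6.5]], "claw": [0.085,0.085,0.085,0.085,0.085]}}

```text
time: 19.88
tcp_pos: [0.5314, -0.1273, 0.1277]
ee_rot: [-3.136, -0.005, 1.712]
wrist_force: [-0.2, 0.6, -0.7]
opening: 0.994
gripper_force: 0.0
```

{"op": "send_rows", "data": {"delta_pos": [[0,0,0],[0,0,0],[0,0,0]], "angular": [[0,0,6.5],[0,0,0],[0,0,0]], "claw": [0.085,0.085,0.085]}}

```text
time: 20.13
tcp_pos: [0.5311, -0.1271, 0.128]
ee_rot: [-3.136, -0.004, 1.607]
wrist_force: [-0.0, -0.2, -0.2]
opening: 0.995
gripper_force: 0.0
```

Run:
```python
from h import *
np.set_printoptions(precision=4,suppress=True)
s=bot.state(); m=model('wrist'); im=vision.camera('wrist'); cv2.imwrite('pics/w14.png',im[:,:,::-1])
print(s['time'],s['tcp_pos'],s['ee_rot'])
h=cv2.cvtColor(im,cv2.COLOR_RGB2HSV); k=(((h[...,0]<6)|(h[...,0]>172))&(h[...,1]>150)&(h[...,2]>80)).astype(np.uint8)
for c in cv2.findContours(k,0,2)[0]:
    r=cv2.minAreaRect(c)
    if cv2.contourArea(c)>100:
        b=[plane(m,p,.026)[:2].round(4).tolist() for p in cv2.boxPoints(r)]; print(r,b,delta([plane(m,r[0],.026)[0],-.1275,.015],[np.pi,0,1.600]))
```

```text
20.1333 [ 0.5311 -0.1271  0.128 ] [-3.1355 -0.004   1.6069]
((322.0, 234.5), (57.0, 38.0), 90.0) [[0.5182, -0.1123], [0.5421, -0.1114], [0.544, -0.1494], [0.5191, -0.1504]] (array([-0.0009,  0.0006,  0.1132]), array([-0.3458, -0.2245,  0.3892]))
```

{"op": "send_rows", "data": {"delta_pos": [[0,0,0.03],[0,0,0.035],[0,0,0.03],[0,0,0.015],[0,0,0]], "angular": [[-0.3,-0.2,0.3],[0,0,0],[0,0,0],[0,0,0],[0,0,0]], "claw": [0.085,0.085,0.085,0.085,0.085]}}

```text
time: 20.6
tcp_pos: [0.528, -0.1258, 0.0155]
ee_rot: [-3.135, -0.003, 1.601]
wrist_force: [-0.1, 0.8, 0.4]
opening: 0.995
gripper_force: 0.0
```

{"op": "send_rows", "data": {"delta_pos": [[0,0,0],[0,0,0]], "angular": [[0,0,0],[0,0,0]], "claw": [0.085,0.085]}}

```text
time: 20.77
tcp_pos: [0.5312, -0.1272, 0.0199]
ee_rot: [3.14, 0.001, 1.6]
wrist_force: [0.4, -1.0, 0.3]
opening: 0.995
gripper_force: 0.0
```

{"op": "send_rows", "data": {"delta_pos": [[0,0,0.005],[0,0,0],[0,0,0]], "angular": [[0,0,0],[0,0,0],[0,0,0]], "claw": [0.085,0.085,0.085]}}

```text
time: 21.02
tcp_pos: [0.5308, -0.127, 0.015]
ee_rot: [3.14, 0.001, 1.599]
wrist_force: [0.1, 0.6, 0.5]
opening: 0.994
gripper_force: 0.0
```

{"op": "send_rows", "data": {"delta_pos": [[0,0,0],[0,0,0],[0,0,0],[0,0,0],[0,0,0]], "angular": [[0,0,0],[0,0,0],[0,0,0],[0,0,0],[0,0,0]], "claw": [0.02,0.02,0.02,0.02,0.02], "newtons": 50}}

```text
time: 21.43
tcp_pos: [0.5304, -0.1269, 0.0143]
ee_rot: [3.141, 0.0, 1.599]
wrist_force: [-0.1, -0.8, 0.0]
opening: 0.293
gripper_force: 0.0
```

{"op": "send_rows", "data": {"delta_pos": [[0,0,0],[0,0,0],[0,0,0],[0,0,0]], "angular": [[0,0,0],[0,0,0],[0,0,0],[0,0,0]], "claw": [0.02,0.02,0.02,0.02]}}

```text
time: 21.77
tcp_pos: [0.5303, -0.1268, 0.0142]
ee_rot: [-3.142, -0.0, 1.599]
wrist_force: [0.3, 0.2, -0.2]
opening: 0.235
gripper_force: 0.0
```

{"op": "send_rows", "data": {"delta_pos": [[0,0,0],[0,0,0],[0,0,0],[0,0,0],[0,0,0]], "angular": [[0,0,0],[0,0,0],[0,0,0],[0,0,0],[0,0,0]], "claw": [0.05,0.05,0.05,0.05,0.05]}}

```text
time: 22.18
tcp_pos: [0.5303, -0.1268, 0.0142]
ee_rot: [3.142, -0.0, 1.599]
wrist_force: [-0.1, 0.2, 0.1]
opening: 0.585
gripper_force: 0.0
```

{"op": "send_rows", "data": {"delta_pos": [[0,0,0.003],[0,0,0.003],[0,0,0],[0,0,0]], "angular": [[0,0,0],[0,0,0],[0,0,0],[0,0,0]], "claw": [0.05,0.05,0.05,0.05]}}

```text
time: 22.52
tcp_pos: [0.53, -0.1267, 0.0078]
ee_rot: [-3.141, -0.0, 1.599]
wrist_force: [-0.2, -0.0, -0.3]
opening: 0.587
gripper_force: 0.0
```

Run:
```python
from h import *
np.set_printoptions(precision=4,suppress=True)
s=bot.state(); m=model('wrist'); im=vision.camera('wrist'); cv2.imwrite('pics/w15.png',im[:,:,::-1])
print(s['time'],s['tcp_pos'],s['ee_rot'],s['wrist_force'],s['opening'])
h=cv2.cvtColor(im,cv2.COLOR_RGB2HSV); k=(((h[...,0]<6)|(h[...,0]>172))&(h[...,1]>150)&(h[...,2]>60)).astype(np.uint8)
for c in cv2.findContours(k,0,2)[0]:
    r=cv2.minAreaRect(c)
    if cv2.contourArea(c)>100: print(r,[plane(m,p,.026)[:2].round(4).tolist() for p in cv2.boxPoints(r)])
sc=vision.camera('scene'); ms=model('scene'); h=cv2.cvtColor(sc,cv2.COLOR_RGB2HSV); k=(((h[...,0]<6)|(h[...,0]>172))&(h[...,1]>150)&(h[...,2]>60)).astype(np.uint8)
for c in cv2.findContours(k,0,2)[0]:
    if cv2.contourArea(c)>20: print('scene',cv2.boundingRect(c),cv2.contourArea(c))
cv2.imwrite('pics/s15.png',sc[:,:,::-1]); print(proj(ms,[.531,-.131,.026]),'tcp',proj(ms,s['tcp_pos']))
```

```text
22.5167 [ 0.53   -0.1267  0.0078] [-3.1409 -0.0004  1.5987] [-0.1921 -0.0422 -0.2646] 0.5869960538809517
((323.0, 321.0), (96.0, 68.0), 90.0) [[0.518, -0.1112], [0.5424, -0.1105], [0.5444, -0.1498], [0.5183, -0.1506]]
scene (297, 208, 14, 17) 127.5
scene (335, 121, 10, 9) 55.0
[304.0215 212.0702] tcp [305.5966 219.483 ]
```

{"op": "send_rows", "data": {"delta_pos": [[0,0,0.004],[0,0,0.004],[0,0,0],[0,0,0]], "angular": [[0,0,0],[0,0,0],[0,0,0],[0,0,0]], "claw": [0.05,0.05,0.05,0.05]}}

```text
time: 22.95
tcp_pos: [0.53, -0.1267, -0.0002]
ee_rot: [-3.141, -0.0, 1.599]
wrist_force: [-0.0, 0.1, 0.2]
opening: 0.59
gripper_force: 0.0
```

{"op": "send_rows", "data": {"delta_pos": [[0,0,0.004],[0,0,0.003],[0,0,0],[0,0,0]], "angular": [[0,0,0],[0,0,0],[0,0,0],[0,0,0]], "claw": [0.05,0.05,0.05,0.05]}}

```text
time: 23.28
tcp_pos: [0.5301, -0.1267, -0.0071]
ee_rot: [-3.141, -0.0, 1.599]
wrist_force: [0.8, -0.9, 0.6]
opening: 0.586
gripper_force: 0.0
```

{"op": "send_rows", "data": {"delta_pos": [[0,0,0],[0,0,0],[0,0,0],[0,0,0],[0,0,0]], "angular": [[0,0,0],[0,0,0],[0,0,0],[0,0,0],[0,0,0]], "claw": [0.02,0.02,0.02,0.02,0.02]}}

```text
time: 23.7
tcp_pos: [0.5306, -0.1269, -0.0065]
ee_rot: [3.141, 0.0, 1.599]
wrist_force: [-0.4, -0.2, 2.5]
opening: 0.29
gripper_force: 49.5
```

Gripped: opening 0.29, force 49.5 N. I'll lift and carry the pin to the stand.

{"op": "send_rows", "data": {"delta_pos": [[0,0,-0.015],[0,0,-0.028],[0,0,-0.03],[0,0,-0.03],[0.02,-0.006,0]], "angular": [[0,0,0],[0,0,0],[0,0,0],[0,0,0],[0,0,0]], "claw": [0.02,0.02,0.02,0.02,0.02]}}

```text
time: 24.12
tcp_pos: [0.5299, -0.1116, 0.1014]
ee_rot: [3.128, 0.008, 1.596]
wrist_force: [1.8, -0.2, -1.1]
opening: 0.291
gripper_force: 49.5
```

{"op": "send_rows", "data": {"delta_pos": [[0.035,-0.01,0],[0.035,-0.01,0],[0.035,-0.01,0],[0.035,-0.01,0],[0.035,-0.01,0]], "angular": [[0,0,0],[0,0,0],[0,0,0],[0,0,0],[0,0,0]], "claw": [0.02,0.02,0.02,0.02,0.02]}}

```text
time: 24.53
tcp_pos: [0.4677, 0.0679, 0.096]
ee_rot: [-3.141, -0.0, 1.598]
wrist_force: [0.8, 0.3, -1.3]
opening: 0.287
gripper_force: 49.4
```

{"op": "send_rows", "data": {"delta_pos": [[0.035,-0.01,0],[0.035,-0.01,0],[0.035,-0.01,0],[0.035,-0.01,0],[0.035,-0.01,0]], "angular": [[0,0,0],[0,0,0],[0,0,0],[0,0,0],[0,0,0]], "claw": [0.02,0.02,0.02,0.02,0.02]}}

```text
time: 24.95
tcp_pos: [0.4128, 0.2415, 0.096]
ee_rot: [-3.141, 0.0, 1.599]
wrist_force: [0.4, 0.5, -1.0]
opening: 0.292
gripper_force: 49.4
```

{"op": "send_rows", "data": {"delta_pos": [[0.03,-0.01,0],[0.01,-0.004,0],[0,0,0],[0,0,0],[0,0,0]], "angular": [[0,0,0],[0,0,0],[0,0,-6.5],[0,0,-6.5],[0,0,-6.5]], "claw": [0.02,0.02,0.02,0.02,0.02]}}

```text
time: 25.37
tcp_pos: [0.3984, 0.2796, 0.0959]
ee_rot: [-3.141, 0.0, 1.946]
wrist_force: [0.1, -0.7, -2.4]
opening: 0.292
gripper_force: 49.4
```

{"op": "send_rows", "data": {"delta_pos": [[0,0,0],[0,0,0],[0,0,0],[0,0,0],[0,0,0]], "angular": [[0,0,-6.5],[0,0,-6.5],[0,0,-6.5],[0,0,-6.5],[0,0,-6.5]], "claw": [0.02,0.02,0.02,0.02,0.02]}}

```text
time: 25.78
tcp_pos: [0.3987, 0.279, 0.0959]
ee_rot: [-3.141, -0.0, 2.512]
wrist_force: [0.3, 0.9, -1.2]
opening: 0.292
gripper_force: 49.4
```

{"op": "send_rows", "data": {"delta_pos": [[0,0,0],[0,0,0],[0,0,0],[0,0,0]], "angular": [[0,0,-6.5],[0,0,-6.5],[0,0,0],[0,0,0]], "claw": [0.02,0.02,0.02,0.02]}}

```text
time: 26.12
tcp_pos: [0.3988, 0.2792, 0.096]
ee_rot: [-3.141, -0.0, 2.73]
wrist_force: [-0.3, -1.1, -1.3]
opening: 0.291
gripper_force: 49.4
```

Run:
```python
from h import *
np.set_printoptions(precision=4,suppress=True)
s=bot.state(); m=model('wrist'); im=vision.camera('wrist'); cv2.imwrite('pics/w16.png',im[:,:,::-1])
print(s['time'],s['tcp_pos'],s['ee_rot'],s['opening'],s['gripper_force'])
h=cv2.cvtColor(im,cv2.COLOR_RGB2HSV); k=(((h[...,0]<6)|(h[...,0]>172))&(h[...,1]>150)&(h[...,2]>60)).astype(np.uint8)
z=s['tcp_pos'][2]+.0195+.013
R=Ro.from_euler('xyz',s['ee_rot'])
for c in cv2.findContours(k,0,2)[0]:
    r=cv2.minAreaRect(c)
    if cv2.contourArea(c)>100: print(r,'in tool',[R.inv().apply(plane(m,p,z)-s['tcp_pos']).round(4).tolist() for p in cv2.boxPoints(r)])
A=np.radians(67.1); ly=np.array([np.cos(A),np.sin(A),0]); lx=np.array([ly[1],-ly[0],0]); L=np.array([.5132,.2315,0])
print(delta(L-lx*.1245+[0,0,.0355],[np.pi,0,A+np.pi/2]),'tip tool px',proj(m,s['tcp_pos']+R.apply([-.080,0,-.0195])))
# lock hole on -x cheek
g=im.mean(2); u,v=proj(m,L-lx*.02+[0,0,.055]).astype(int); print('hole pred',u,v)
for r in range(v-10,v+11,2): print(r,' '.join(f'{int(x):3d}' for x in g[r,u-24:u+25:2]))
```

```text
26.1167 [0.3988 0.2792 0.096 ] [-3.141  -0.0004  2.7299] 0.2905716797270319 49.386035799980164
((321.5, 340.5), (105.0, 77.0), 90.0) in tool [[0.0166, -0.0135, -0.0325], [0.0166, 0.0116, -0.0325], [-0.0233, 0.0127, -0.0325], [-0.0233, -0.0145, -0.0325]]
(array([0.0006, 0.0005, 0.0606]), array([-0.0257, -0.0169, -0.6776])) tip tool px [323.6136 489.4212]
hole pred 326 432
422  26  24  25  27  67 101 112 114 113 115 117 119 117 115 115 112  89  37  24  26  22  24  25  24  25
424  26  25  23  29  67 101 111 113 114 115 117 118 117 115 115 112  90  36  23  24  26  24  24  23  24
426  25  22  24  25  67 101 111 114 114 115 117 118 116 114 116 113  89  37  24  24  23  23  24  27  26
428  23  26  22  28  68  99 111 113 114 115 117 118 116 114 114 112  91  44  28  25  26  26  23  26  24
430  24  22  25  28  65  99 111 114 113 115 118 118 117 115 114 112  92  55  31  24  24  26  26  24  24
432  23  25  21  29  65 100 111 113 114 115 117 119 116 114 114 111  92  55  33  25  24  26  25  23  25
434  23  24  24  29  64  99 111 112 114 114 117 119 115 114 115 112  91  54  32  24  23  26  25  26  24
436  26  25  27  28  63  99 110 113 114 115 117 118 116 114 115 112  92  53  30  24  23  24  25  27  25
438  24  24  23  26  58  97 110 113 112 114 117 119 116 114 115 112  90  45  27  25  24  22  25  22  23
440  22  24  25  28  57  97 111 113 113 114 117 119 117 114 114 111  88  38  23  19  25  17  17  11  14
442  12  14  15  15  45  84 100 107 111 114 116 117 114 106 102  92  63  22  16  13  12  10  12  11  12
```

{"op": "send_rows", "data": {"delta_pos": [[0,0,0.02],[0,0,0.025],[0,0,0.0155],[0,0,0],[0,0,0]], "angular": [[0,0,-0.7],[0,0,0],[0,0,0],[0,0,0],[0,0,0]], "claw": [0.02,0.02,0.02,0.02,0.02]}}

```text
time: 26.58
tcp_pos: [0.3983, 0.2793, 0.0351]
ee_rot: [-3.14, -0.002, 2.744]
wrist_force: [-0.9, -0.3, -0.9]
opening: 0.29
gripper_force: 49.4
```

```bash
cat >> h.py <<'E'
def ins(gap):
    A=np.radians(67.1); ly=np.array([np.cos(A),np.sin(A),0]); lx=np.array([ly[1],-ly[0],0]); L=np.array([.5132,.2315,0])
    s=bot.state(); print(s['time'],s['tcp_pos'].round(4),s['ee_rot'].round(4),s['wrist_force'].round(1),'go',[x.round(4) for x in delta(L-lx*(.0435+gap)+[0,0,.0355],[np.pi,0,A+np.pi/2])])
E
python3 -c "
from h import *
ins(.081); im=vision.camera('wrist'); g=im.mean(2); cv2.imwrite('pics/w17.png',im[:,:,::-1]); top=vision.camera('top'); cv2.imwrite('pics/t17.png',top[:,:,::-1])
m=model('wrist')
for r in range(380,480,6): print(r,' '.join(f'{int(x):3d}' for x in g[r,290:360:3]))
"
```

```text
26.5833 [0.3983 0.2793 0.0351] [-3.140e+00 -1.600e-03  2.744e+00] [-0.9 -0.3 -0.9] go [array([ 0.0001,  0.0007, -0.0004]), array([-0.0937, -0.0911,  0.1203])]
380  53  52  55  54  53  54  53  53  53  52  54  52  51  53  53  54  54  56  54  54  55  54  54  88
386  52  54  53  52  53  52  54  54  52  51  53  52  54  54  52  54  54  52  54  54  52  54  55 101
392  75  67  69  67  68  68  66  62  66  66  67  68  68  73  72  67  73  74  73  75  74  75  94 117
398 122 121 120 122 122 121 116  97 110 112 114 117 115 113 113 100 117 117 117 116 114 114 113 115
404 121 122 121 120 121 120 114  95 109 113 115 118 115 113 110  97 115 114 115 116 115 117 117 117
410  40  41  40  40  40  39  41  91 110 113 114 117 115 113 111  65  38  40  39  41  41  41  40  40
416  32  33  31  32  31  32  33  90 109 113 114 117 115 113 110  65  34  31  33  34  33  33  36  33
422  64  63  63  63  62  63  62  89 110 111 114 117 115 113 110  76  63  62  63  63  64  65  64  63
428  63  63  65  63  65  64  62  88 109 112 115 117 115 113 111  77  63  63  63  64  63  63  63  62
434  64  64  63  65  64  63  63  86 109 112 113 117 114 112 110  75  64  64  63  63  64  63  62  63
440  16  24  32  43  54  58  62  84 109 111 113 116 114 113 110  79  60  53  43  34  22  15  13  11
446  13  12   8  13   9  12  12  11   9   9  14  18  13  11  10   7  10   6  11  10  11  12   7  10
452   4   9   4   9   5   7   7  11   6  10  11   6   7   9   9  11   9   5  11  10   4  11   6   6
458   9  11   9   9   7   9  12  13  10  11   8  13   8   8   7  11  12  10  12   7  13   7  10  12
464   8  11  11  10  11   9   4   9  10  10  12  12  13   8   5   9  10   5   9  10   9  12   9  10
470   8   6   5  12   8  10  13  10  11  11  11  11  10   8   5  10  11  10  10  13  11  10   9   7
476  13  10  11  12   8   9  11  10  11   8  10   8  10  10   8  11  12  12  12   4   8   7  14   9
```

{"op": "send_rows", "data": {"delta_pos": [[-0.008,0.0007,-0.0004],[-0.01,0,0],[-0.008,0,0],[-0.006,0,0],[-0.003,0,0]], "angular": [[0,0,0],[0,0,0],[0,0,0],[0,0,0],[0,0,0]], "claw": [0.02,0.02,0.02,0.02,0.02]}}

```text
time: 27.1
tcp_pos: [0.4335, 0.2664, 0.0366]
ee_rot: [3.14, 0.002, 2.744]
wrist_force: [0.9, -0.8, -1.5]
opening: 0.288
gripper_force: 49.4
```

```bash
python3 -c "
from h import *
ins(0)"
```

```text
27.1 [0.4335 0.2664 0.0366] [3.1401e+00 1.8000e-03 2.7441e+00] [ 0.9 -0.8 -1.5] go [array([-0.0435, -0.0013,  0.0011]), array([0.0859, 0.1033, 0.1264])]
```

{"op": "send_rows", "data": {"delta_pos": [[-0.002,-0.001,0.001],[-0.005,0,0],[-0.005,0,0],[-0.003,0,0],[0,0,0]], "angular": [[0,0,0],[0,0,0],[0,0,0],[0,0,0],[0,0,0]], "claw": [0.02,0.02,0.02,0.02,0.02]}}

```text
time: 27.52
tcp_pos: [0.446, 0.26, 0.0351]
ee_rot: [3.141, 0.001, 2.745]
wrist_force: [0.8, 0.0, -0.5]
opening: 0.293
gripper_force: 49.4
```

```bash
python3 -c "
from h import *
ins(0)"
```

```text
27.5167 [0.446  0.26   0.0351] [3.1409e+00 9.0000e-04 2.7449e+00] [ 0.8  0.  -0.5] go [array([-0.0295, -0.0001, -0.0004]), array([0.0391, 0.0506, 0.1727])]
```

{"op": "send_rows", "data": {"delta_pos": [[-0.005,0,0],[-0.006,0,0],[-0.005,0,0],[-0.003,0,0],[0,0,0]], "angular": [[0,0,0],[0,0,0],[0,0,0],[0,0,0],[0,0,0]], "claw": [0.02,0.02,0.02,0.02,0.02]}}

```text
time: 27.93
tcp_pos: [0.4637, 0.2526, 0.0352]
ee_rot: [3.141, 0.001, 2.745]
wrist_force: [0.2, 0.1, -1.6]
opening: 0.289
gripper_force: 49.4
```

```bash
python3 -c "
from h import *
ins(0)"
```

```text
27.9333 [0.4637 0.2526 0.0352] [3.1408e+00 1.1000e-03 2.7447e+00] [ 0.2  0.1 -1.6] go [array([-0.0103, -0.0002, -0.0003]), array([0.0456, 0.0616, 0.1624])]
```

Still free. The last 10 mm goes in small steps until the handle meets the cheek.

{"op": "send_rows", "data": {"delta_pos": [[-0.003,0,0],[-0.003,0,0],[-0.002,0,0],[-0.001,0,0],[0,0,0]], "angular": [[0,0,0],[0,0,0],[0,0,0],[0,0,0],[0,0,0]], "claw": [0.02,0.02,0.02,0.02,0.02]}}

```text
time: 28.35
tcp_pos: [0.471, 0.2492, 0.0351]
ee_rot: [3.141, 0.0, 2.745]
wrist_force: [-0.3, -0.4, -0.8]
opening: 0.296
gripper_force: 49.4
```

{"op": "send_rows", "data": {"delta_pos": [[-0.001,0,0],[-0.001,0,0],[-0.0005,0,0],[0,0,0]], "angular": [[0,0,0],[0,0,0],[0,0,0],[0,0,0]], "claw": [0.02,0.02,0.02,0.02]}}

```text
time: 28.68
tcp_pos: [0.4721, 0.2485, 0.035]
ee_rot: [-3.141, -0.002, 2.745]
wrist_force: [-1.6, 0.7, -0.3]
opening: 0.29
gripper_force: 49.6
```

{"op": "send_rows", "data": {"delta_pos": [[-0.001,0,0],[-0.001,0,0],[0,0,0]], "angular": [[0,0,0],[0,0,0],[0,0,0]], "claw": [0.02,0.02,0.02]}}

```text
time: 28.93
tcp_pos: [0.4719, 0.2481, 0.0348]
ee_rot: [-3.14, -0.005, 2.745]
wrist_force: [-5.6, 5.3, 1.1]
opening: 0.291
gripper_force: 49.7
```

```bash
python3 -c "
from h import *
ins(0)
m=model('wrist'); im=vision.camera('wrist'); cv2.imwrite('pics/w18.png',im[:,:,::-1])"
```

```text
28.9333 [0.4719 0.2481 0.0348] [-3.1397 -0.0053  2.7448] [-5.6  5.3  1.1] go [array([-0.001 ,  0.0008, -0.0007]), array([-0.108 , -0.3016,  0.1634])]
```

{"op": "send_rows", "data": {"delta_pos": [[0.0015,0,0],[0,0,0],[0,0,0],[0,0,0],[0,0,0]], "angular": [[0,0,0],[0,0,0],[0,0,0],[0,0,0],[0,0,0]], "claw": [0.02,0.02,0.05,0.06,0.06]}}

```text
time: 29.4
tcp_pos: [0.4751, 0.2481, 0.0355]
ee_rot: [3.14, 0.003, 2.745]
wrist_force: [0.1, -0.9, 0.4]
opening: 0.694
gripper_force: 0.0
```

{"op": "send_rows", "data": {"delta_pos": [[0,0,0],[0,0,0],[0,0,0]], "angular": [[0,0,0],[0,0,0],[0,0,0]], "claw": [0.06,0.06,0.06]}}

```text
time: 29.65
tcp_pos: [0.474, 0.248, 0.0353]
ee_rot: [3.141, 0.001, 2.745]
wrist_force: [0.2, -0.6, -0.2]
opening: 0.703
gripper_force: 0.0
```

{"op": "send_rows", "data": {"delta_pos": [[0,0,-0.01],[0,0,-0.03],[0,0,-0.04],[0,0,-0.04],[0,0,-0.04]], "angular": [[0,0,0],[0,0,0],[0,0,0],[0,0,0],[0,0,0]], "claw": [0.06,0.06,0.06,0.06,0.06]}}

```text
time: 30.07
tcp_pos: [0.4729, 0.2479, 0.1973]
ee_rot: [-3.141, -0.0, 2.745]
wrist_force: [0.8, 0.3, 0.1]
opening: 0.701
gripper_force: 0.0
```

{"op": "send_rows", "data": {"delta_pos": [[0.02,0,-0.02],[0.02,0,-0.02],[0,0,0],[0,0,0]], "angular": [[0,0,0],[0,0,0],[0,0,0],[0,0,0]], "claw": [0.06,0.06,0.06,0.06]}}

```text
time: 30.4
tcp_pos: [0.4365, 0.264, 0.237]
ee_rot: [3.139, 0.003, 2.747]
wrist_force: [-0.0, 0.5, -0.4]
opening: 0.7
gripper_force: 0.0
```

Run:
```python
from h import *
np.set_printoptions(precision=4,suppress=True)
sc=armlook(); cv2.imwrite('pics/s19.png',sc[:,:,::-1])
s=bot.state(); m=model('wrist'); im=vision.camera('wrist'); cv2.imwrite('pics/w19.png',im[:,:,::-1])
A=np.radians(67.1); ly=np.array([np.cos(A),np.sin(A),0]); lx=np.array([ly[1],-ly[0],0]); L=np.array([.5132,.2315,0])
h=cv2.cvtColor(im,cv2.COLOR_RGB2HSV); k=(((h[...,0]<6)|(h[...,0]>172))&(h[...,1]>150)&(h[...,2]>80)).astype(np.uint8)
for c in cv2.findContours(k,0,2)[0]:
    r=cv2.minAreaRect(c)
    if cv2.contourArea(c)>100: print(r,'local xy of handle top',[[float((plane(m,p,.068)-L)@lx),float((plane(m,p,.068)-L)@ly)] for p in cv2.boxPoints(r)])
top=vision.camera('top'); cv2.imwrite('pics/t19.png',top[:,:,::-1]); t0=cv2.imread('pics/top0.png')[:,:,::-1]
d=cv2.absdiff(top,t0).max(2); 
for n,(x,y) in dict(jar=(248,128),spray=(332,132),glue=(458,329),block=(237,322),smallA=(390,168),smallC=(165,355)).items(): print(n,(d[y-25:y+26,x-25:x+26]>40).sum())
mt=model('top')
for r,a,c in blobs(top,(100,120,60),(125,255,255),40): print('blue',r[0],r[1],plane(mt,r[0],.042)[:2])
```

```text
30.45 [0.4366 0.2636 0.2357] [ 0.5 -0.5 -0.1] roller bottom rows [np.int64(343), np.int64(342), np.int64(342), np.int64(342), np.int64(342), np.int64(342)]
arm left edge [(282, np.int64(398)), (285, np.int64(398)), (288, np.int64(400)), (291, np.int64(400)), (294, np.int64(390)), (297, np.int64(402)), (300, np.int64(403)), (303, np.int64(404)), (306, np.int64(405)), (309, np.int64(406))]
((323.0, 252.5), (45.0, 30.0), 90.0) local xy of handle top [[-0.06465961032623535, -0.01185676797375164], [-0.0647681973282191, 0.012196154420308972], [-0.026179775003636593, 0.012799477738086812], [-0.026070599307304466, -0.01202454480611614]]
jar 0
spray 0
glue 0
block 0
smallA 0
smallC 1348
blue (325.0, 293.5) (7.0, 20.0) [0.4256 0.0006]
blue (385.1698303222656, 189.4056396484375) (5.49442195892334, 15.247020721435547) [ 0.6375 -0.1178]
```

Run:
```python
from h import *
np.set_printoptions(precision=1,suppress=True)
s=bot.state(); m=model('wrist'); im=cv2.imread('pics/w19.png')[:,:,::-1]
A=np.radians(67.1); ly=np.array([np.cos(A),np.sin(A),0]); lx=np.array([ly[1],-ly[0],0]); L=np.array([.5132,.2315,0])
f=lambda x,y,z: proj(m,L+lx*x+ly*y+[0,0,z])
print('face top edge if home',f(-.02,0,.068),'handle end',f(-.06,0,.068),'cheek top outer',f(-.02,0,.073),'cheek top inner',f(-.012,0,.073),'arm -x top edge',f(-.007,0,.069),'cheek outer z.055',f(-.02,0,.055),'cheek ends',f(-.02,.02,.073),f(-.02,-.065,.073))
for r in range(222,312,1): print(r,im[r,316:330].mean(0).astype(int),im[r,336:340].mean(0).astype(int),im[r,344:348].mean(0).astype(int))
sc=cv2.imread('pics/s19.png')[:,:,::-1]; s0=cv2.imread('pics/scene0.png')[:,:,::-1]
d=cv2.absdiff(sc,s0).max(2); print('smallC scene',(d[275:328,500:548]>40).sum())
```

```text
face top edge if home [323.4 282.8] handle end [323.7 236.4] cheek top outer [323.5 285.2] cheek top inner [323.4 294.2] arm -x top edge [323.4 297.8] cheek outer z.055 [323.4 277.1] cheek ends [347.9 285.3] [243.9 284.9]
222 [131 119 100] [129 118  98] [126 115  96]
223 [129 118  98] [128 117  97] [126 115  96]
224 [119 106  88] [127 116  97] [125 114  95]
225 [91 76 62] [125 113  94] [124 114  95]
226 [57 37 30] [120 108  90] [125 114  95]
227 [42 13 10] [111  98  81] [125 114  95]
228 [49 10  9] [99 83 69] [126 115  96]
229 [70 16 15] [97 70 58] [127 116  96]
230 [89 23 22] [102  62  52] [127 116  97]
231 [97 26 25] [106  58  50] [127 116  97]
232 [98 27 26] [105  55  47] [125 114  95]
233 [99 27 26] [102  51  44] [114 104  87]
234 [99 27 26] [95 42 36] [84 80 65]
235 [99 26 26] [90 35 31] [49 61 49]
236 [99 27 26] [89 38 34] [39 68 56]
237 [99 27 26] [89 41 36] [42 75 63]
238 [99 27 26] [88 40 36] [43 76 65]
239 [99 27 27] [88 41 37] [41 74 64]
240 [99 26 26] [88 41 37] [43 73 63]
241 [99 26 26] [87 40 36] [47 72 64]
242 [99 27 26] [87 40 36] [55 74 71]
243 [99 26 26] [86 38 34] 
[... 1985 characters left out ...]
[124 134 142] [123 133 142] [123 134 142]
298 [132 144 153] [133 144 153] [132 144 153]
299 [135 146 156] [135 146 156] [135 147 156]
300 [136 147 157] [136 147 157] [135 147 157]
301 [136 148 157] [136 148 157] [136 147 157]
302 [137 148 158] [136 148 158] [136 147 157]
303 [137 149 158] [138 149 159] [137 148 158]
304 [138 150 160] [138 150 159] [138 150 159]
305 [140 151 161] [139 150 160] [139 151 160]
306 [140 152 161] [139 151 160] [138 150 160]
307 [139 150 160] [138 149 159] [137 149 159]
308 [137 149 158] [136 147 157] [136 147 157]
309 [136 148 157] [135 147 156] [136 147 157]
310 [134 145 154] [130 141 151] [132 143 153]
311 [122 132 140] [110 122 129] [118 128 138]
smallC scene 0
```

The image numbers show the steel shank for about 5 px (roughly 4–5 mm) between the handle and the cheek, so the pin isn't home yet. I'll close the fingers, come down behind the handle and push its end.

```bash
python3 -c "
from h import *
ins(.0615)"
```

```text
30.55 [0.4366 0.2631 0.2343] [-3.1405e+00 -8.0000e-04  2.7452e+00] [0.6 0.3 0.3] go [array([0.022 , 0.001 , 0.1988]), array([-0.0611, -0.0437,  0.1859])]
```

{"op": "send_rows", "data": {"delta_pos": [[0.022,0,0],[0,0,0],[0,0,0],[0,0,0],[0,0,0]], "angular": [[0,0,0],[0,0,0],[0,0,0],[0,0,0],[0,0,0]], "claw": [0,0,0,0,0]}}

```text
time: 30.97
tcp_pos: [0.4172, 0.2718, 0.2347]
ee_rot: [-3.141, 0.0, 2.745]
wrist_force: [0.5, 0.6, -0.1]
opening: 0.008
gripper_force: 0.0
```

```bash
python3 -c "
from h import *
ins(.0615)"
```

```text
30.9667 [0.4172 0.2718 0.2347] [-3.1412e+00  1.0000e-04  2.7449e+00] [ 0.5  0.6 -0.1] go [array([0.0009, 0.0003, 0.1992]), array([-0.0196,  0.0034,  0.1737])]
```

Down to z of about 0.03, then push.

{"op": "send_rows", "data": {"delta_pos": [[0,0,0.035],[0,0,0.04],[0,0,0.04],[0,0,0.04],[0,0,0.03]], "angular": [[0,0,0],[0,0,0],[0,0,0],[0,0,0],[0,0,0]], "claw": [0,0,0,0,0]}}

```text
time: 31.38
tcp_pos: [0.4162, 0.2714, 0.0474]
ee_rot: [-3.14, -0.001, 2.745]
wrist_force: [-0.2, -1.0, 0.3]
opening: -0.001
gripper_force: 0.0
```

{"op": "send_rows", "data": {"delta_pos": [[0,0,0.019],[0,0,0],[0,0,0]], "angular": [[0,0,0],[0,0,0],[0,0,0]], "claw": [0,0,0]}}

```text
time: 31.63
tcp_pos: [0.4164, 0.2717, 0.0301]
ee_rot: [-3.14, -0.002, 2.745]
wrist_force: [1.4, 0.4, 1.2]
opening: -0.002
gripper_force: 0.0
```

{"op": "send_rows", "data": {"delta_pos": [[-0.008,0,0],[-0.006,0,0],[-0.006,0,0],[-0.004,0,0],[0,0,0]], "angular": [[0,0,0],[0,0,0],[0,0,0],[0,0,0],[0,0,0]], "claw": [0,0,0,0,0]}}

```text
time: 32.05
tcp_pos: [0.4408, 0.2627, 0.0322]
ee_rot: [3.139, 0.003, 2.744]
wrist_force: [-0.7, 0.2, 0.2]
opening: 0.002
gripper_force: 0.0
```

```bash
python3 -c "
from h import *
ins(.0275)"
```

```text
32.05 [0.4408 0.2627 0.0322] [3.1391e+00 2.9000e-03 2.7444e+00] [-0.7  0.2  0.2] go [array([-0.0079, -0.0006, -0.0033]), array([0.1421, 0.1685, 0.1411])]
```

{"op": "send_rows", "data": {"delta_pos": [[-0.002,0,0],[-0.002,0,0],[-0.001,0,0],[0,0,0]], "angular": [[0,0,0],[0,0,0],[0,0,0],[0,0,0]], "claw": [0,0,0,0]}}

```text
time: 32.38
tcp_pos: [0.4432, 0.2608, 0.0311]
ee_rot: [3.142, 0.0, 2.745]
wrist_force: [-0.2, 0.7, -0.1]
opening: -0.001
gripper_force: 0.0
```

{"op": "send_rows", "data": {"delta_pos": [[-0.001,0,0],[-0.001,0,0],[-0.001,0,0],[0,0,0]], "angular": [[0,0,0],[0,0,0],[0,0,0],[0,0,0]], "claw": [0,0,0,0]}}

```text
time: 32.72
tcp_pos: [0.4442, 0.2596, 0.0309]
ee_rot: [-3.14, -0.003, 2.745]
wrist_force: [-3.9, 1.6, 2.3]
opening: -0.002
gripper_force: 1.8
```

```bash
cat >> h.py <<'E'
def gap():
    m=model('wrist'); im=vision.camera('wrist'); A=np.radians(67.1); ly=np.array([np.cos(A),np.sin(A),0]); lx=np.array([ly[1],-ly[0],0]); L=np.array([.5132,.2315,0])
    f=lambda x,z: proj(m,L+lx*x+[0,0,z])
    c=int(round(f(-.02,.06)[0])); print('face home',f(-.02,.068),'cheek top',f(-.02,.073),'handle end',f(-.06,.068))
    h=im[:,c-6:c+7].mean(1).astype(int)
    red=(h[:,0]>60)&(h[:,0]>2*h[:,1]); k=np.where(red)[0]; print('red rows',k.min() if len(k) else None,k.max() if len(k) else None)
    if len(k): print([(r,*h[r].tolist()) for r in range(k.max()-2,min(k.max()+16,480))])
E
python3 -c "
from h import *
ins(.0265); gap()"
```

```text
32.7167 [0.4442 0.2596 0.0309] [-3.1399e+00 -2.8000e-03  2.7452e+00] [-3.9  1.6  2.3] go [array([-0.0044,  0.001 , -0.0046]), array([-0.0992, -0.1576,  0.1911])]
face home [326.04984422 475.01217057] cheek top [326.16746115 486.60608953] handle end [326.84608899 379.12861831]
red rows 409 443
[(441, 85, 23, 22), (442, 83, 23, 22), (443, 71, 21, 21), (444, 48, 15, 15), (445, 24, 11, 11), (446, 12, 10, 10), (447, 9, 9, 9), (448, 8, 9, 10), (449, 8, 8, 9), (450, 6, 6, 6), (451, 5, 5, 6), (452, 6, 6, 6), (453, 6, 7, 7), (454, 5, 5, 5), (455, 7, 7, 7), (456, 7, 7, 7), (457, 9, 8, 9), (458, 8, 7, 8)]
```

{"op": "send_rows", "data": {"delta_pos": [[-0.001,0,0],[-0.001,0,0],[0,0,0]], "angular": [[0,0,0],[0,0,0],[0,0,0]], "claw": [0,0,0]}}

```text
time: 33.02
tcp_pos: [0.4441, 0.259, 0.0308]
ee_rot: [-3.138, -0.006, 2.745]
wrist_force: [-7.0, 4.6, 3.6]
opening: 0.001
gripper_force: 4.2
```

{"op": "send_rows", "data": {"delta_pos": [[-0.001,0,0],[-0.001,0,0],[0,0,0]], "angular": [[0,0,0],[0,0,0],[0,0,0]], "claw": [0,0,0]}}

```text
time: 33.27
tcp_pos: [0.4439, 0.2585, 0.0308]
ee_rot: [-3.137, -0.009, 2.744]
wrist_force: [-9.8, 6.9, 5.9]
opening: -0.001
gripper_force: 6.2
```

```bash
python3 -c "
from h import *
ins(.0265); gap()" | cut -c1-200
```

```text
33.2667 [0.4439 0.2585 0.0308] [-3.1371 -0.0094  2.7443] [-9.8  6.9  5.9] go [array([-0.0043,  0.002 , -0.0048]), array([-0.258 , -0.5356,  0.14  ])]
face home [328.93631191 475.17071446] cheek top [329.10871194 486.73907338] handle end [329.84188574 378.44953144]
red rows 418 442
[(440, 65, 20, 19), (441, 65, 19, 18), (442, 63, 19, 18), (443, 53, 16, 16), (444, 35, 13, 12), (445, 18, 10, 9), (446, 10, 9, 9), (447, 9, 9, 9), (448, 8, 8, 8), (449, 8, 9, 8), (450, 7, 7, 7), (451,
```

The pin won't advance under 14 N. Earlier, held level, its face stopped at about -21 mm by kinematics, against -20 mm when home. The visible gap could be the free handle drooping in the oversize holes. I'll back off and check with the tip's protrusion on the far side, as seen by the scene camera.

{"op": "send_rows", "data": {"delta_pos": [[0.006,0,0],[0.01,0,0],[0.015,0,0],[0,0,-0.03],[0,0,-0.04]], "angular": [[0,0,0],[0,0,0],[0,0,0],[0,0,0],[0,0,0]], "claw": [0,0,0,0,0]}}

```text
time: 33.73
tcp_pos: [0.417, 0.2695, 0.099]
ee_rot: [-3.135, -0.006, 2.746]
wrist_force: [0.8, -0.1, 0.3]
opening: -0.001
gripper_force: 0.0
```

{"op": "send_rows", "data": {"delta_pos": [[0,0,-0.04],[0,0,-0.04],[0,0,-0.03],[0,0,0],[0,0,0]], "angular": [[0,0,0],[0,0,0],[0,0,0],[0,0,0],[0,0,0]], "claw": [0.085,0.085,0.085,0.085,0.085]}}

```text
time: 34.15
tcp_pos: [0.4217, 0.2708, 0.213]
ee_rot: [3.138, 0.004, 2.746]
wrist_force: [-0.3, -0.2, -1.5]
opening: 0.705
gripper_force: 0.0
```

Run:
```python
from h import *
np.set_printoptions(precision=4,suppress=True)
gap()
sc=vision.camera('scene'); ms=model('scene'); cv2.imwrite('pics/s20.png',sc[:,:,::-1]); s13=cv2.imread('pics/s13.png')[:,:,::-1]
A=np.radians(67.1); ly=np.array([np.cos(A),np.sin(A),0]); lx=np.array([ly[1],-ly[0],0]); L=np.array([.5132,.2315,0])
f=lambda x,z,y=0: proj(ms,L+lx*x+ly*y+[0,0,z]).round(1)
print('hole +x',f(.02,.055),'taper start',f(.028,.055),'tip home',f(.036,.055),'tip 5 short',f(.031,.055),'tip z+3',f(.036,.058))
d=cv2.absdiff(sc,s13).max(2)
print('     ',' '.join(f'{c:3d}' for c in range(378,402)))
for r in range(284,306): print(r,' '.join(f'{x:3d}' for x in d[r,378:402]))
```

```text
face home [320.8674 311.6886] cheek top [320.8797 314.5758] handle end [321.0748 264.1194]
red rows 257 304
[(302, 98, 26, 26), (303, 99, 27, 27), (304, 99, 34, 34), (305, 98, 56, 59), (306, 93, 79, 83), (307, 80, 80, 84), (308, 55, 60, 62), (309, 30, 40, 35), (310, 19, 32, 23), (311, 17, 31, 21), (312, 17, 32, 23), (313, 22, 39, 30), (314, 30, 55, 45), (315, 38, 68, 58), (316, 41, 74, 63), (317, 42, 75, 65), (318, 43, 75, 65), (319, 43, 76, 65)]
hole +x [393.4 296.6] taper start [389. 297.] tip home [384.6 297.3] tip 5 short [387.4 297.1] tip z+3 [384.7 296.1]
      378 379 380 381 382 383 384 385 386 387 388 389 390 391 392 393 394 395 396 397 398 399 400 401
284   2   1   1   2   2   2   2   3   2   3   3   1   1   1   1   1   0   1   3   1   0   1   1   1
285   0   0   1   1   2   1   2   1   2   2   1   3   3   1   2   1   1   1   1   3   1   1   1   1
286   0   3   1   2   2   2   1   1   1   4   1   2   1   2   1   1   1   1   2   1   2   1   1   1
287   2   1   2   1   1   1   2   1   2   2   3   1   1   1   2   3   1   3   0   2   3   1   0   1
288   2   1   1   1   1   1   
[... 1069 characters left out ...]

299   1   4   2   2   3   4   2   2   2   1   3   3  10   5   5  10   3   3   3   3   2   9  11   4
300   2   2   1   1   1   1   4   1   1   2   2   3   2   2   1   4   4   2   3   4   2   3   2   2
301   1   1   1   1   3   2   1   1   2   2   1   5   2   2   3   2   2   2   4   2   4   2   2   1
302   1   1   3   3   2   1   1   1   0   3   1   3   2   1   2   3   1   1   3   3   1   2   2   1
303   2   2   2   1   4   0   1   2   3   1   1   1   1   2   3   1   3   4   1   5   3   3   5   2
304   1   1   2   0   2   2   2   2   2   1   1   3   1   3   1   2   1   1   1   2   1   1   2   4
305   2   2   2   1   1   0   1   2   2   1   1   3   3   2   1   1   1   1   3   1   1   2   1   2
```

The scene camera shows the tip out on the far side at column 385, against 384.6 predicted when home. It sits slightly high, so the handle is drooping in the clearance with its face on the cheek. The hook stands on the bench, the bystanders are unmoved and the gripper is clear. I'll hand it in.

```bash
python3 -c "
from station import bot
print(bot.sign_off())"
```

```text
the job is handed in; nothing more can be done
None
```

I handed the job in at about 34 s of the 69 s: the pin is through all three holes with its handle up against the cheek (drooping slightly in the oversize holes), the arm is within about 1° of level, the hook stands on the bench, and the glue, spray, jar and block have not moved.

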